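# Ready the trigger-wheel check stand

### The arm

A 6-joint arm with a two-finger parallel gripper is mounted at the origin on the work surface. World frame = base frame: x ahead of the robot, y to its left, z up, the work surface at z = 0. Lengths are in m, angles in rad, forces in N, time in s.
With the tool pointing down it reaches from about 0.25 to 0.725 m from the base axis. Payload 9.7 kg.
Tool frame: the origin (TCP) lies at the very end of the fingers, on their centre line; the grasp point (between the pads) lies bot.pinch_z behind it (bot.pinch_z is the distance from the TCP to the grasp point, in m); y points along the fingers, z is the direction in which the jaws open and shut, and the axes are right-handed (so a half turn about y gives the same grasp; the last joint's range is limited). The gripper opens to 85 mm and grips with 20 to 120 N. Pads are 22 mm wide; open, the fingers measure 114 mm over their backs; the gripper's body (76 mm by 85 mm) begins 54 mm behind the grasp point. The pads swing forward as they close: fully open they stand 13 mm farther back than shut.
Start: joints at [1.221, 0.087, 0.176, 1.66, 0, 1.571], TCP at [0.188, 0.517, 0.231] pointing down, gripper open.
Joint ranges: [-3.13, 3.13], [-0.85, 1.81], [-1.15, 1.24], [-2.2, 2.28], [-1.44, 1.52], [-3.14, 3.14]. Speed limits (rad/s): [2.22, 2.22, 2.57, 3.14, 3.14, 3.14].

### API

Orientations are given as a 3x3 rotation matrix whose columns are the frame's x, y, z axes.
In Python, from plant import bot, vision, job gives the robot as it stands.
- The arm moves only by the tool apply_moves, never from a script. Its argument "deltas" is a list that holds one entry, the list of rows, each a list of 7 numbers: the finger opening in m, from 0 to 0.0854, then the shift along the tool's x, y, z in m, then the turn, a rotation vector about the tool's x, y, z in rad. A call has exactly 10 rows; each row shifts and turns the commanded pose from where the row before left it, along the tool's axes as they then stand; what a row does not reach is not made up. A row lasts 1/12 s, in which the tool goes at most 41.7 mm and 7.16 degrees, less where a joint would pass 70% of its speed; a pose out of reach is approached as far as the arm can. A call is refused whole if a number of a shift passes 0.0417 or a number of a turn 0.125, either way. A call with a gripper value outside its range is refused whole. The fingers move at their own pace and stop on an object; the grip force is fixed at half the most. Time passes only in rows, so rows that do not move let the fingers close, or fill a call up. It gives the time, the measured TCP pose, the force and the opening at its end, in the units of the state.
- bot.observe(): the state, without advancing time (a new reading comes with each control period).
- vision.camera(name): name is "scene" or "top"; returns a dict with "img" (400x640x3 uint8, red, green, blue), "mtx" (3x3 intrinsics, pixels), "R" (3x3) and "t" (3): a world point X has camera coordinates R X + t. Camera axes: x right, y down, z forward; pixel columns grow to the right and rows downward; lengths in m; the calibration is good to about 2 mm. A picture is of the moment at which its call begins. There is no depth.
- job.sign_off(): hands the job in, once; it reports no verdict.
The state is a dict: "t": time; "joint_pos": joint angles; "qd": joint speeds; "tau": joint torques, N m; "tcp_pos": TCP position; "ee_rot": TCP orientation; "contact_force": force on the tool from outside, world axes, zero at the start; "wrist_torque": the same for the moment, N m; "width": finger opening in m.
Only numpy, scipy, OpenCV 4.12 (cv2) and the standard library are available. Lean on these libraries where they do the work, as an engineer would, in place of code of your own. Each camera call takes 0.05 s, during which the arm holds its last target.

### The job

Get the leaning check stand ready to run. Turn the slim ring under the toothed wheel by its lever until the lever lines up with the small index lug, without touching the fixed rings above and below it, and press the smaller of the two retaining clips sideways into the groove of the spindle, just above the wheel's hub, until it snaps fully home. Leave both set and let go; leave everything else on the table where it is.

Things in the scene. Friction and masses are not known exactly. Their poses are not given: they have to be found in the camera images.
- clip: Smaller of two open retaining clips, loose, about 50 g: flat steel horseshoe 5 mm thick, flat on the table at first, a black thumb grip standing up at its back. Origin: bore centre, in the underside. z: clip's normal, on the grip's side; +x points out of the mouth, so it is pushed on along +x. Plate from x = -40 (back) to +16 mm (flared tips), 40 mm wide; bore for a 20 mm shaft.
- clip_bore (a point): Centre of the small clip's bore, at half thickness (2.5 mm over the underside); axes as clip. The 15 mm mouth lies between two sprung arms: pushed over a 20 mm shaft, their tips meet it with the bore centre 14 mm short, they spread under 10 to 17 N of push until 7 mm short, then snap shut behind it; 5 to 7 N of pull takes the clip off again.
- clip_grip (a point): Centre of the small clip's thumb grip, a black block 12 mm along the clip's x, 20 mm along its y, from 5 to 27 mm over the clip's underside. This point is 34 mm behind the bore centre and 16 mm over the underside.
- clip_large: The larger retaining clip: same shape, 1.4 times as long and wide (78 x 56 mm), too large for the groove. Loose, flat on the table; leave alone. Origin: bore centre, in the underside.
- groove (a point): Centre of the spindle's groove, root 20 mm across. z: spindle axis out of the nose, leaning 30 degrees from vertical, roughly to the robot; x up the slope, y level. Hub face (46 mm, bevelled to 52) at z = -4 mm; above, the nose (28 mm) from z = +4 mm at the root, flared to +6 at its rim, to +15. The clip has 3 mm axial play; seated, its bore centre lies here. Push from any side but the sensor.
- phase_ring (a joint): Angle (rad) of the slim ring about the spindle axis, positive anticlockwise seen from the nose; 0 = lever in line with the index lug; negative at first; stops at -1.25 and +0.4. Stiff (3 N at the lever), stays where left. Dark knurled ring, 83 mm across, 8 mm thick, its middle 35 mm below groove along the axis, between two fixed aluminium rings.
- lever (a point): Point on the slim ring's lever, 72 mm from the spindle axis, at mid height. The lever is a flat steel bar sticking out radially to 89 mm from the axis, 9 mm wide, 6.5 mm high (along the axis), with free space around it beyond 54 mm from the axis. z: spindle axis; the lever points along (-0.819, -0.574, 0) of this frame.
- index (a point): Outer end of the index lug, on its top side: a dark lug 4 mm wide on the upper fixed ring, pointing radially out to 54 mm from the spindle axis, its top 11 mm above the lever's middle.
- ring_upper: Fixed aluminium ring above the slim ring, 84 mm across, 7 mm thick, with the index lug. Not to be touched. Origin on the spindle axis in the hub's top face, z along the axis; the ring lies from z = -26 to -19 mm.
- ring_lower: Fixed aluminium ring below the slim ring, 84 mm across, 8 mm thick. Not to be touched. Origin on the spindle axis in the hub's top face, z along the axis; the ring lies from z = -44 to -36 mm.
- stand: The check stand, fixed: base plate 190 x 150 x 12 mm, two cheeks carrying the leaning head, 185 mm high in all. Origin: centre of its underside. Toothed wheel 77 mm across, 10 to 18 mm below groove. Opposite its lever the slim ring carries a bracket with a sensor barrel facing the teeth, out to 94 mm from the axis and nowhere above groove.
- shell_a: Nickel-plated hall sensor shell, standing upright, 60 mm high, 18 mm thick with a 27 mm nut. Loose; leave alone. Origin under its centre.
- shell_b: Another such shell. Loose; leave alone.
- terminal_block: Black phenolic terminal block, 30 x 64 x 24 mm. Loose; leave alone. Origin under its centre.
- spacer: White ceramic spacer, 30 mm across, 18 mm high. Loose; leave alone. Origin under its centre.
- driver: Screwdriver, 170 mm, lying. Loose; leave alone. Origin under its centre.
- spanner: Open-ended spanner, 160 mm, lying. Loose; leave alone. Origin under its centre.

How it is judged:
At the end, for the whole second after the job is handed in: The small clip is snapped home in the spindle's groove: its bore's centre within 4 mm of the groove's centre and its plane square to the spindle within 7 degrees, at rest; the slim ring's lever is in line with the index lug within 0.07 rad (4 degrees) (distance between clip_bore and groove below 0.004 m and angle between the z axis of clip and the z axis of groove, either way round below 0.12 rad and value of joint phase_ring between -0.07 and 0.07 rad and linear speed of clip below 0.02 m/s); the robot touches nothing.
It fails at once if the robot touches the fixed ring above or below the slim ring (contact force between any of the arm, the fingers and ring_upper above 0.5 N or contact force between any of the arm, the fingers and ring_lower above 0.5 N).
It fails at once if the larger clip is moved by more than 20 mm (distance of clip_large from where it was at the start of the episode above 0.02 m).
It fails at once if a bystander is moved by more than 20 mm or a standing sensor shell is tipped over (distance of any of shell_a, shell_b, terminal_block, spacer, driver, spanner from where it was at the start of the episode above 0.02 m or angle between any of shell_a, shell_b's own z axis and vertical above 0.5 rad).
It also fails if it takes over 51 s, if anything falls off the work surface, if the arm or the gripper's body presses on something with over 40 N, if the wrist force passes 120 N, or if a joint passes its speed limit or range.

## Working session

There is one attempt and no reset: what is moved stays moved. The work goes in short steps, Python scripts to look and compute and a tool call to move; the robot and the scene stay as the last step left them, time stands still between calls to the robot, and variables do not carry over. Pictures are saved under pics/ and viewed, and the job is handed in when it is done.

Besides the shell and the picture viewer there is one more tool, called after "Call:" by a JSON object that holds its "fn" and its "kwargs". apply_moves: Moves the arm, as the interface text tells. Its arguments: {"type":"object","properties":{"deltas":{"type":"array","items":{"type":"array","items":{"type":"array","items":{"type":"number"}}}}},"required":["deltas"]}

```bash
ls; mkdir -p pics; python3 - <<'E'
from plant import bot, vision, job
import cv2, numpy as np
print(bot.pinch_z); s=bot.observe()
for k,v in s.items(): print(k,np.round(v,4).tolist())
for n in ("scene","top"):
    c=vision.camera(n); cv2.imwrite(f"pics/{n}0.png",c["img"][:,:,::-1]); print(n,c["mtx"].tolist(),np.round(c["R"],4).tolist(),np.round(c["t"],4).tolist(), (-c["R"].T@c["t"]).round(3))
E
```

```text
pics
0.0187
t 0.0
joint_pos [1.221, 0.0875, 0.1751, 1.6598, 0.0, 1.5708]
qd [-0.0008, 0.0009, -0.0005, -0.0012, -0.0001, -0.0003]
tau [-0.0014, -52.0392, 46.4801, 0.0167, 0.0001, 0.0]
tcp_pos [0.1884, 0.5165, 0.2306]
ee_rot [[0.9394, -0.0005, 0.3427], [-0.3427, -0.0013, 0.9394], [-0.0, -1.0, -0.0013]]
contact_force [0.0121, 0.0318, -0.2969]
wrist_torque [0.0203, -0.0012, 0.0691]
width 0.0853
scene [[439.8434745612936, 0.0, 313.3094832223465], [0.0, 439.8434745612936, 196.0191057767339], [0.0, 0.0, 1.0]] [[0.7749, 0.6319, -0.0125], [0.5059, -0.6321, -0.5869], [-0.3788, 0.4485, -0.8095]] [-0.433, -0.2218, 1.5135] [ 1.021 -0.545  1.09 ]
top [[428.66895328130676, 0.0, 321.2413433974995], [0.0, 428.66895328130676, 197.41320604574437], [0.0, 0.0, 1.0]] [[0.0123, -0.9998, 0.015], [-0.9824, -0.0149, -0.1861], [0.1863, -0.0124, -0.9824]] [-0.0043, 0.5674, 1.2264] [0.329 0.019 1.31 ]
```

View pics/scene0.png

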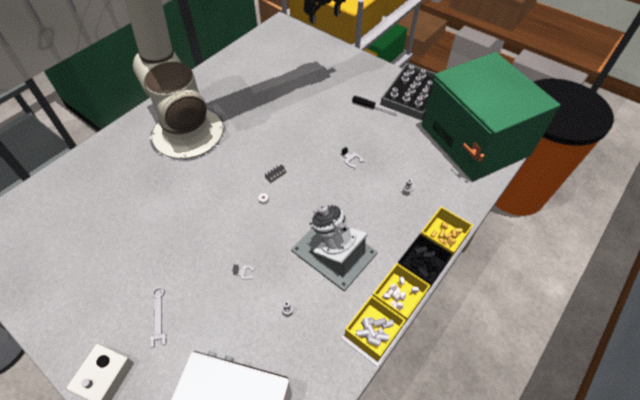

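View pics/top0.png

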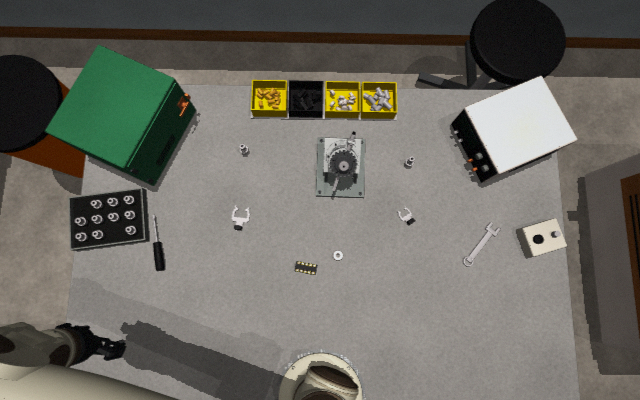

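The scene view shows the stand near (335,240), one clip at (243,271) and another at (352,157). The top view shows the stand at (341,165), with the clips at (407,215) and (240,217). Next I'll zoom in on these.

```bash
python3 - <<'E'
import cv2, numpy as np
s=cv2.imread("pics/scene0.png"); t=cv2.imread("pics/top0.png")
def crop(im,x,y,w,h,f): return cv2.resize(im[y:y+h,x:x+w],None,fx=f,fy=f,interpolation=cv2.INTER_CUBIC)
cv2.imwrite("pics/c1.png",crop(t,305,120,75,75,8))
cv2.imwrite("pics/c2.png",crop(s,280,195,110,90,7))
a=crop(t,392,200,30,30,12); b=crop(t,225,200,30,30,12); cv2.imwrite("pics/c3.png",np.hstack([a,b]))
a=crop(s,228,258,30,30,12); b=crop(s,338,143,30,30,12); cv2.imwrite("pics/c4.png",np.hstack([a,b]))
E
```

```text
(no output)
```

View pics/c1.png

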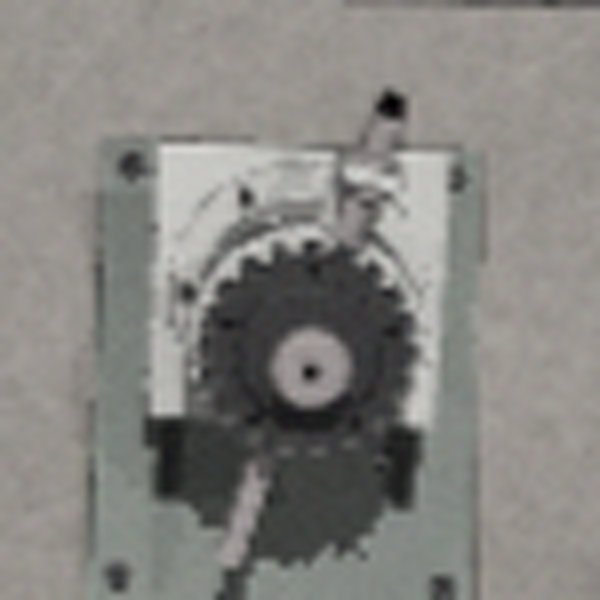

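View pics/c2.png

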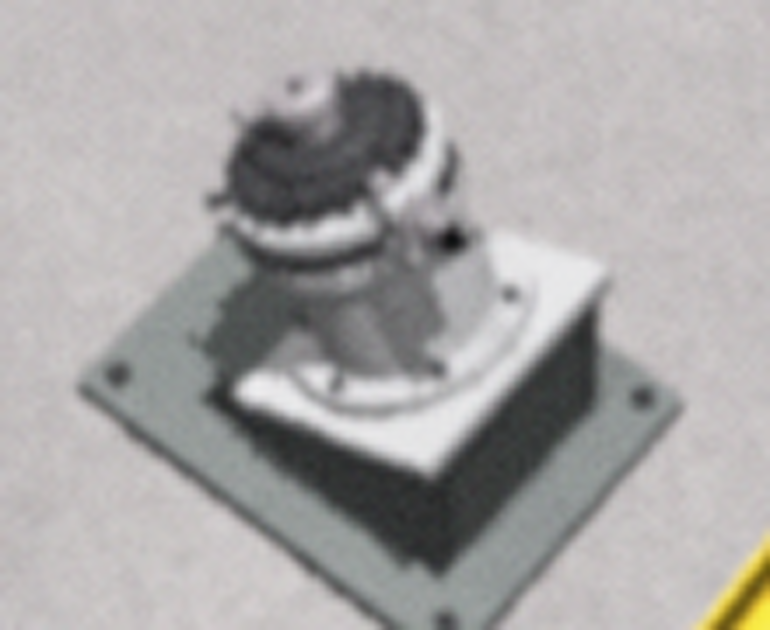

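View pics/c3.png

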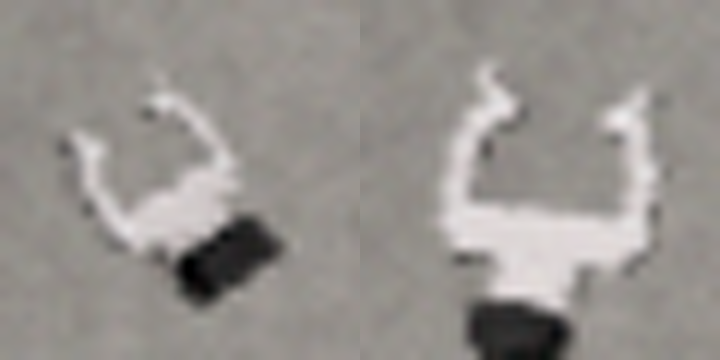

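View pics/c4.png

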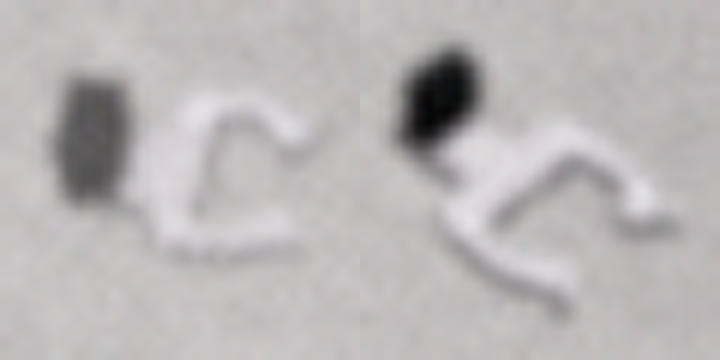

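The zooms settle which clip is which. The small one is in the left top crop, at top px ≈ (407,215), with its mouth facing up-left. The lever points down and slightly left in the top view, and the sensor points up-right. Next I'll measure these.

```bash
cat > h.py <<'E'
import cv2, numpy as np
from plant import bot, vision, job
C={n:vision.camera(n) for n in()} 
import pickle
def cams():
    import os
    if not os.path.exists("cams.pkl"):
        d={n:{k:v for k,v in vision.camera(n).items() if k!="img"} for n in("scene","top")}
        pickle.dump(d,open("cams.pkl","wb"))
    return pickle.load(open("cams.pkl","rb"))
K=cams()
def ray(n,p):
    c=K[n]; o=-c["R"].T@c["t"]; d=c["R"].T@np.linalg.inv(c["mtx"])@np.array([p[0],p[1],1.]); return o,d/np.linalg.norm(d)
def onz(n,p,z):
    o,d=ray(n,p); return o+d*(z-o[2])/d[2]
def tri(ps,pt):
    o1,d1=ray("scene",ps);o2,d2=ray("top",pt)
    A=np.c_[d1,-d2]; x=np.linalg.lstsq(A,o2-o1,rcond=None)[0]
    a=o1+x[0]*d1;b=o2+x[1]*d2; return (a+b)/2,np.linalg.norm(a-b)
def proj(n,X):
    c=K[n]; q=c["mtx"]@(c["R"]@np.asarray(X)+c["t"]); return q[:2]/q[2]
def uc(p,o,f): # crop px -> image px
    return np.array([(p[0]+.5)/f-.5+o[0],(p[1]+.5)/f-.5+o[1]])
E
python3 - <<'E'
from h import *
np.set_printoptions(precision=4,suppress=True)
t=cv2.imread("pics/top0.png"); s=cv2.imread("pics/scene0.png")
# nose
nt=uc((310,368),(305,120),8); ns=uc((303,97),(280,195),7); print("nose",*tri(ns,nt))
# base corners top view
for p in [(100,140),(480,150),(95,600),(475,600)]: print("corner",onz("top",uc(p,(305,120),8),.012))
for p in [(133,165),(455,178),(117,577),(443,588)]: print("screw",onz("top",uc(p,(305,120),8),.012))
for p in [(117,375),(643,398),(446,622)]: print("screwS",onz("scene",uc(p,(280,195),7),.012))
# clip mask in top
g=cv2.cvtColor(t,cv2.COLOR_BGR2GRAY)
for (x,y) in [(392,200),(225,200)]:
    r=g[y:y+32,x:x+30]; bg=np.median(r)
    for nm,m,z in (("plate",r>bg+25,.005),("grip",r<bg-60,.027)):
        n,l,st,ce=cv2.connectedComponentsWithStats(m.astype(np.uint8)); i=1+np.argmax(st[1:,4])
        pts=cv2.findContours((l==i).astype(np.uint8),0,2)[0][0]
        (cx,cy),wh,a=cv2.minAreaRect(pts); print(nm,st[i,4],ce[i]+[x,y],(cx+x,cy+y),wh,a, onz("top",ce[i]+[x,y],z))
E
```

```text
nose [ 0.6351 -0.0536  0.1736] 0.0020593826279940303
corner [0.7696 0.0186 0.012 ]
corner [ 0.7681 -0.1321  0.012 ]
corner [0.584  0.0179 0.012 ]
corner [ 0.5862 -0.1289  0.012 ]
screw [0.7595 0.0054 0.012 ]
screw [ 0.7563 -0.1221  0.012 ]
screw [0.5932 0.0095 0.012 ]
screw [ 0.5908 -0.1166  0.012 ]
screwS [ 0.5933 -0.1172  0.012 ]
screwS [0.7622 0.0054 0.012 ]
screwS [ 0.759 -0.12   0.012]
plate 65 [405.4462 215.3231] (405.07758617401123, 214.1810359954834) (11.423661231994629, 11.817581176757812) 66.80140686035156 [ 0.5243 -0.2576  0.005 ]
grip 35 [410.1714 221.1714] (410.153844833374, 221.23076820373535) (3.882901668548584, 8.320503234863281) 56.3099365234375 [ 0.5033 -0.2668  0.027 ]
plate 150 [240.08   216.8267] (240.27027130126953, 215.3783779144287) (17.426292419433594, 19.070281982421875) 9.462322235107422 [0.5122 0.2509 0.005 ]
grip 38 [237.7632 227.3158] (237.84615421295166, 227.26922988891602) (8.040761947631836, 4.510671138763428) 11.309932708740234 [0.4773 0.2524 0.027 ]
```

```bash
python3 - <<'E'
from h import *
np.set_printoptions(precision=4,suppress=True)
# clip
gt=np.array([410.17,221.17]); G=onz("top",gt,.016); print("gripT",G)
gs=uc((93,140),(228,258),12); print("gripS",onz("scene",gs,.016))
t1=onz("top",uc((72,140),(392,200),12),.005); t2=onz("top",uc((160,80),(392,200),12),.005)
print(t1,t2,np.linalg.norm(t1-t2)); M=(t1+t2)/2
s1=onz("scene",uc((305,135),(228,258),12),.005); s2=onz("scene",uc((295,230),(228,258),12),.005); print("S tips",s1,s2,(s1+s2)/2)
d=M-G; print("len",np.linalg.norm(d[:2]),"yaw",np.degrees(np.arctan2(d[1],d[0])))
t=t2-t1; print("yaw from tips", np.degrees(np.arctan2(t[1],t[0]))+90)
# nose masks
for n,f,(x,y,w,h) in (("top","pics/top0.png",(334,156,20,20)),("scene","pics/scene0.png",(312,200,24,20))):
    g=cv2.cvtColor(cv2.imread(f),cv2.COLOR_BGR2GRAY)[y:y+h,x:x+w]
    print(n); print(g)
E
```

```text
gripT [ 0.5048 -0.2692  0.016 ]
gripS [ 0.5085 -0.271   0.016 ]
[ 0.5368 -0.2334  0.005 ] [ 0.5528 -0.2565  0.005 ] 0.02810467286584548
S tips [ 0.54   -0.2371  0.005 ] [ 0.5546 -0.2555  0.005 ] [ 0.5473 -0.2463  0.005 ]
len 0.046768707279401515 yaw 31.326871448500057
yaw from tips 34.71655519358574
top
[[ 66  62  61  61  62  64  66  68  68  64  71  67  62  56  57  62  61  61
   61  44]
 [ 61  58  56  53  64  67  59  55  60  59  61  58  61  59  64  59  48  63
   66  63]
 [ 58  57  53  56  60  59  61  57  59  57  62  58  64  60  58  58  56  64
   57  64]
 [ 56  51  53  62  60  58  62  60  61  60  63  56  57  58  60  54  58  59
   63  60]
 [ 39  42  60  58  58  60  59  59  61  75  74  65  61  57  57  59  55  58
   60  58]
 [ 56  52  55  58  61  60  62  96 118 137 134 105  82  58  58  58  60  58
   52  33]
 [ 52  54  60  56  55  68  95 141 163 158 159 157 145  87  60  63  57  55
   54  56]
 [ 44  54  59  57  59  86 144 154 150 150 152 151 147 135  83  55  60  57
   46  57]
 [ 54  48  60  58  63 108 147 148 145 140 147 151 151 141 108  59  58  54
   45  61]
 [ 51  51  59  55  75 129 150 
[... 2232 characters left out ...]
74 137 101  71  60  55  58  69  82  92  93 105 124 137 124 100  85
   78  81  85  80  74  75]
 [189 170 124  88  66  48  46  48  52  61  70  87  98 115 121 102  87  78
   83  90  89  87  74  76]
 [183 144  92  73  63  61  60  59  48  50  70  79  95  96  98  83  81  89
   92  92  84  72  70  79]
 [171 118  70  57  57  71  75  68  68  65  74  79  78  78  80  80  85  98
   97  93  75  65  64  71]
 [152  95  63  51  63  70  75  77  76  72  77  74  77  76  82  85  89  84
   83  82  74  63  63  68]
 [127  75  70  63  55  65  68  73  75  75  77  77  76  82  82  82  85  78
   71  79  74  77  82  68]
 [114  73  73  74  65  60  58  64  69  72  71  78  74  76  70  73  74  73
   77  81  88 112 132 108]]
```

```bash
cat >> h.py <<'E'
YAW=np.radians(-1.5)
def frame(nose,yaw=YAW):
    z=np.array([-.5*np.cos(yaw),-.5*np.sin(yaw),np.sqrt(.75)]); y=np.array([-np.sin(yaw),np.cos(yaw),0]); x=np.cross(y,z)
    return np.c_[x,y,z]
E
python3 - <<'E'
from h import *
np.set_printoptions(precision=4,suppress=True)
for a in ((343.3,165.9),(343.5,165.5)):
    N,e=tri((321.4,206.6),a); print(N,e)
N,e=tri((321.4,206.6),(343.4,165.8))
F=frame(N); g=N-.015*F[:,2]; print("groove",g)
def cr(n,X):
    p=proj(n,X); o,f=((305,120),8) if n=="top" else ((280,195),7); return (p-o+.5)*f-.5
for z,nm in((-.010,"wheel"),(-.035,"ring")):
    c=g+z*F[:,2]; print(nm,cr("top",c),cr("scene",c))
c=g-.010*F[:,2]
for k in range(0,360,45): v=np.cos(np.radians(k))*F[:,0]+np.sin(np.radians(k))*F[:,1]; print(k,cr("top",c+.0385*v),cr("scene",c+.0385*v))
c=g-.035*F[:,2]
print("lever tips")
for k in (150,160,165,170,180,215): v=np.cos(np.radians(k))*F[:,0]+np.sin(np.radians(k))*F[:,1]; print(k,cr("top",c+.089*v),cr("top",c+.054*v),cr("scene",c+.089*v),"lug",cr("top",c+.054*v+.011*F[:,2]),cr("scene",c+.054*v+.011*F[:,2]))
E
```

```text
[ 0.6318 -0.0539  0.1795] 7.644216933295926e-05
[ 0.6325 -0.0545  0.1808] 0.00025569168512315895
groove [ 0.6395 -0.0544  0.1669]
wheel [307.5393 351.1   ] [318.9061 136.4247]
ring [304.5991 333.1197] [344.5525 187.452 ]
0 [313.9859 242.5434] [391.9202 157.0504]
45 [233.2282 271.3134] [417.9989 102.6049]
90 [196.8521 346.5332] [385.8484  69.8599]
135 [225.3853 423.2841] [316.7135  76.169 ]
180 [301.2285 457.3687] [249.5384 116.829 ]
225 [380.7142 429.6667] [221.2732 169.7462]
270 [418.1724 355.6645] [249.9089 205.0326]
315 [390.9112 277.8458] [321.2286 200.2537]
lever tips
150 [169.5044 534.9891] [221.9748 456.5837] [283.7712  74.6405] lug [222.535  465.3615] [295.7803  95.4909]
160 [207.4711 553.7926] [245.1532 468.1797] [249.5022  94.274 ] lug [245.9098 477.0462] [274.3694 107.7764]
165 [227.5646 560.7415] [257.439  472.4685] [233.2818 105.1509] lug [258.2998 481.3679] [264.2555 114.5821]
170 [248.2076 565.9901] [270.0699 475.7089] [217.8091 116.6491] lug [271.0378 484.6331] [254.6289 121.7709]
180 [290.5517 571.2592] [295.9962 478.9608] [189.506  141.2317] lug [297.184  487.9101] [237.1013 137.1061]
215 [434.0913 534.7911] [383.7808 456.4373] [127.6289 235.621 ] lug [385.7189 465.2168] [199.8322 195.2057]
```

Call:
{"fn": "apply_moves", "kwargs": {"deltas": [[[0.03, 0.01, -0.01, 0, 0, -0.035, 0], [0.03, 0.02, -0.01, 0, 0, -0.035, 0], [0.03, 0.02, -0.01, 0, 0, -0.035, 0], [0.03, 0.02, -0.01, 0, 0, -0.035, 0], [0.03, 0.02, -0.01, 0, 0, -0.035, 0], [0.03, 0.02, -0.01, 0, 0, -0.035, 0], [0.03, 0.02, -0.01, 0, 0, -0.035, 0], [0.03, 0.02, -0.01, 0, 0, -0.035, 0], [0.03, 0.02, -0.01, 0, 0, -0.035, 0], [0.03, 0.02, -0.01, 0, 0, -0.035, 0]]]}}

```text
t: 1.03
tcp_pos: [0.3754, 0.4817, 0.3317]
ee_rot: [[1.0, -0.0, -0.002], [0.002, -0.0, 1.0], [-0.0, -1.0, -0.0]]
contact_force: [0.6, 0.7, 0.2]
width: 0.0298
```

```bash
cat >> h.py <<'E'
from scipy.spatial.transform import Rotation as Ro
np.set_printoptions(precision=4,suppress=True)
G=np.array([.6398,-.0543,.1662]); F=frame(G)
def pol(r,deg,z): 
    a=np.radians(deg); return G+F@np.array([r*np.cos(a),r*np.sin(a),z])
def levR(deg,sgn=1): # tool x=-v, y=-axis
    a=np.radians(deg); v=F@np.array([np.cos(a),np.sin(a),0]); x=-v*sgn; y=-F[:,2]; return np.c_[x,y,np.cross(x,y)]
def state():
    s=bot.observe(); print("t",s["t"],"q",np.round(s["joint_pos"],3),"p",np.round(s["tcp_pos"],4),"f",np.round(s["contact_force"],1),"w",round(float(s["width"]),4)); return np.array(s["tcp_pos"]),np.array(s["ee_rot"])
def plan(P,R,p=None,R0=None,n=10):
    """n equal rows: constant tool-frame turn, world-straight shift"""
    if p is None: p,R0=state()
    w=Ro.from_matrix(R0.T@R).as_rotvec(); print("w",w,"shift world",P-p,"shift in tool now",R0.T@(P-p),"in target",R.T@(P-p))
    Rk=R0.copy()
    for k in range(n):
        print(k,(Rk.T@(P-p)/n).round(4),(w/n).round(4)); Rk=Rk@Ro.from_rotvec(w/n).as_matrix()
E
python3 - <<'E'
from h import *
plan(pol(.076,166,.045),levR(166),n=20)
E
```

```text
t 1.0333 q [ 0.909  0.318  0.648  1.9   -0.     0.907] p [0.3754 0.4817 0.3317] f [0.6 0.7 0.2] w 0.0298
w [ 0.0568  0.2661 -0.5221] shift world [ 0.1786 -0.5154 -0.1634] shift in tool now [ 0.1777  0.1634 -0.5157] in target [ 0.2056  0.2375 -0.4749]
0 [ 0.0089  0.0082 -0.0258] [ 0.0028  0.0133 -0.0261]
1 [ 0.009   0.0083 -0.0257] [ 0.0028  0.0133 -0.0261]
2 [ 0.0091  0.0085 -0.0256] [ 0.0028  0.0133 -0.0261]
3 [ 0.0092  0.0087 -0.0255] [ 0.0028  0.0133 -0.0261]
4 [ 0.0094  0.0088 -0.0254] [ 0.0028  0.0133 -0.0261]
5 [ 0.0095  0.009  -0.0253] [ 0.0028  0.0133 -0.0261]
6 [ 0.0096  0.0092 -0.0252] [ 0.0028  0.0133 -0.0261]
7 [ 0.0097  0.0094 -0.0251] [ 0.0028  0.0133 -0.0261]
8 [ 0.0097  0.0095 -0.025 ] [ 0.0028  0.0133 -0.0261]
9 [ 0.0098  0.0097 -0.0249] [ 0.0028  0.0133 -0.0261]
10 [ 0.0099  0.0099 -0.0248] [ 0.0028  0.0133 -0.0261]
11 [ 0.01    0.0101 -0.0247] [ 0.0028  0.0133 -0.0261]
12 [ 0.01    0.0103 -0.0246] [ 0.0028  0.0133 -0.0261]
13 [ 0.0101  0.0105 -0.0245] [ 0.0028  0.0133 -0.0261]
14 [ 0.0101  0.0107 -0.0244] [ 0.0028  0.0133 -0.0261]
15 [ 0.0102  0.0109 -0.0243] [ 0.0028  0.0133 -0.0261]
16 [ 0.0102  0.0111 -0.0242] [ 0.0028  0.0133 -0.0261]
17 [ 0.0102  0.0113 -0.0241] [ 0.0028  0.0133 -0.0261]
18 [ 0.0103  0.0115 -0.024 ] [ 0.0028  0.0133 -0.0261]
19 [ 0.0103  0.0117 -0.0238] [ 0.0028  0.0133 -0.0261]
```

Call:
{"fn": "apply_moves", "kwargs": {"deltas": [[[0.03, 0.009, 0.005, -0.0257, 0.0028, 0.0133, -0.0261], [0.03, 0.009, 0.005, -0.0257, 0.0028, 0.0133, -0.0261], [0.03, 0.009, 0.005, -0.0256, 0.0028, 0.0133, -0.0261], [0.03, 0.009, 0.005, -0.0255, 0.0028, 0.0133, -0.0261], [0.03, 0.009, 0.005, -0.0254, 0.0028, 0.0133, -0.0261], [0.03, 0.009, 0.005, -0.0253, 0.0028, 0.0133, -0.0261], [0.03, 0.009, 0.005, -0.0252, 0.0028, 0.0133, -0.0261], [0.03, 0.009, 0.005, -0.0251, 0.0028, 0.0133, -0.0261], [0.03, 0.009, 0.005, -0.025, 0.0028, 0.0133, -0.0261], [0.03, 0.009, 0.005, -0.025, 0.0028, 0.0133, -0.0261]]]}}

```text
t: 1.87
tcp_pos: [0.4546, 0.2229, 0.2875]
ee_rot: [[0.957, 0.26, 0.128], [-0.135, 0.01, 0.991], [0.257, -0.965, 0.045]]
contact_force: [-0.6, 1.0, 0.2]
width: 0.0301
```

```bash
python3 - <<'E'
from h import *
plan(pol(.076,166,.045),levR(166),n=10)
E
```

```text
t 1.8667 q [ 0.524 -0.232 -0.04   1.528 -0.122  0.644] p [0.4546 0.2229 0.2875] f [-0.6  1.   0.2] w 0.0301
w [ 0.0294  0.1312 -0.2597] shift world [ 0.0994 -0.2566 -0.1192] shift in tool now [ 0.0992  0.1383 -0.2468] in target [ 0.0927  0.1562 -0.2385]
0 [ 0.0099  0.0138 -0.0247] [ 0.0029  0.0131 -0.026 ]
1 [ 0.0099  0.014  -0.0246] [ 0.0029  0.0131 -0.026 ]
2 [ 0.0098  0.0142 -0.0245] [ 0.0029  0.0131 -0.026 ]
3 [ 0.0098  0.0144 -0.0244] [ 0.0029  0.0131 -0.026 ]
4 [ 0.0097  0.0146 -0.0243] [ 0.0029  0.0131 -0.026 ]
5 [ 0.0097  0.0147 -0.0243] [ 0.0029  0.0131 -0.026 ]
6 [ 0.0096  0.0149 -0.0242] [ 0.0029  0.0131 -0.026 ]
7 [ 0.0095  0.0151 -0.0241] [ 0.0029  0.0131 -0.026 ]
8 [ 0.0094  0.0153 -0.024 ] [ 0.0029  0.0131 -0.026 ]
9 [ 0.0094  0.0155 -0.0239] [ 0.0029  0.0131 -0.026 ]
```

Call:
{"fn": "apply_moves", "kwargs": {"deltas": [[[0.03, 0.0099, 0.011, -0.0247, 0.0029, 0.0131, -0.026], [0.03, 0.0099, 0.011, -0.0246, 0.0029, 0.0131, -0.026], [0.03, 0.0098, 0.011, -0.0245, 0.0029, 0.0131, -0.026], [0.03, 0.0098, 0.011, -0.0244, 0.0029, 0.0131, -0.026], [0.03, 0.0097, 0.011, -0.0243, 0.0029, 0.0131, -0.026], [0.03, 0.0097, 0.011, -0.0243, 0.0029, 0.0131, -0.026], [0.03, 0.0096, 0.011, -0.0242, 0.0029, 0.0131, -0.026], [0.03, 0.0095, 0.011, -0.0241, 0.0029, 0.0131, -0.026], [0.03, 0.0094, 0.011, -0.024, 0.0029, 0.0131, -0.026], [0.03, 0.0094, 0.011, -0.0239, 0.0029, 0.0131, -0.026]]]}}

```text
t: 2.7
tcp_pos: [0.54, -0.0337, 0.2019]
ee_rot: [[0.833, 0.5, 0.235], [-0.264, -0.014, 0.965], [0.486, -0.866, 0.121]]
contact_force: [0.0, 0.1, -1.1]
width: 0.0299
```

```bash
cat >> h.py <<'E'
def local(p): return F.T@(p-G)
def show(tag,tb=(300,110,90,90),sb=(270,180,110,90)):
    for n,b in (("top",tb),("scene",sb)):
        im=vision.camera(n)["img"][:,:,::-1]; cv2.imwrite(f"pics/{tag}_{n}_raw.png",im)
        x,y,w,h=b; cv2.imwrite(f"pics/{tag}_{n}.png",cv2.resize(im[y:y+h,x:x+w],None,fx=6,fy=6,interpolation=cv2.INTER_CUBIC))
E
python3 - <<'E'
from h import *
plan(pol(.076,166,-.041),levR(166),n=1)
p,R=state(); print("local mm",local(p)*1000)
show("a")
E
```

```text
t 2.7 q [-0.075 -0.475 -0.467  1.055  0.024  0.202] p [ 0.54   -0.0337  0.2019] f [ 0.   0.1 -1.1] w 0.0299
w [0.0003 0.0002 0.0006] shift world [ 0.0569 -0.001  -0.108 ] shift in tool now [-0.0048  0.122  -0.0007] in target [-0.0047  0.122  -0.0007]
0 [-0.0048  0.122  -0.0007] [0.0003 0.0002 0.0006]
t 2.7 q [-0.075 -0.475 -0.467  1.055  0.024  0.202] p [ 0.54   -0.0337  0.2019] f [ 0.   0.1 -1.1] w 0.0299
local mm [-69.0151  17.9426  81.0332]
```

View pics/a_top.png

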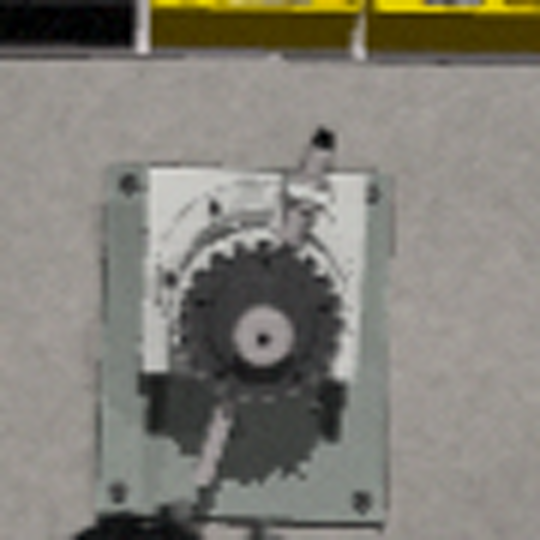

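View pics/a_scene.png

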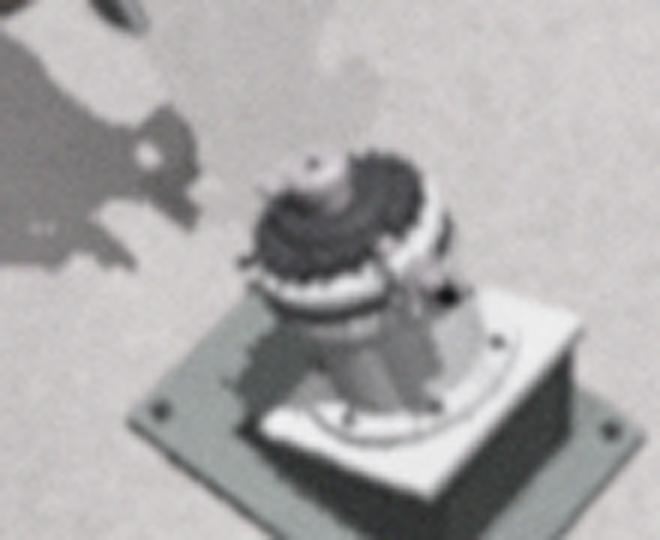

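```bash
python3 - <<'E'
from h import *
im=cv2.imread("pics/a_top_raw.png").astype(float).mean(2)
def onax(px,z):
    o,d=ray("top",px); n=F[:,2]; c=G+z*n; X=o+d*((c-o)@n)/(d@n); return F.T@(X-G)
for row in range(177,192):
    r=im[row,326:345]; 
    base=np.median(r); w=np.clip(r-100,0,None)
    c=(w*np.arange(326,345)).sum()/max(w.sum(),1e-6); L=onax((c,row),-.032)
    print(row,r.astype(int), round(c,2), "r",round(np.hypot(L[0],L[1])*1000,1),"ang",round(np.degrees(np.arctan2(L[1],L[0])),1))
E
```

```text
177 [31 41 55 55 52 53 57 53 53 62 79 86 83 66 66 65 64 63 64] 0.0 r 987.1 ang 95.1
178 [ 31  42  54  55  55  50  55  57  53  83 123  88  80  63  65  63  60  62
  63] 336.0 r 52.2 ang 161.9
179 [ 31  45  52  51  55  56  56  56  54  88 138  95  86  53  63  64  67  62
  65] 336.0 r 55.0 ang 163.0
180 [ 36  42  53  53  56  54  58  52  67 111 151 145 105  53  62  66  64  62
  63] 336.39 r 57.5 ang 165.1
181 [ 43  54  56  53  54  56  53  54  90 141 147 136  71  55  57  64  69  65
  60] 335.96 r 60.7 ang 164.8
182 [ 81  77  63  60  61  63  63  63  91 151 152 135  47  54  54  65  64  67
  66] 335.89 r 63.6 ang 165.5
183 [123 126 123  70  66  65  66  74 114 151 146 105  63  62  67  67  64  63
  63] 332.16 r 70.3 ang 157.9
184 [123 125 135 124  65  67  65  90 144 152 137  78  63  64  68  65  64  63
  64] 331.63 r 73.6 ang 157.8
185 [123 130 136 124  78  75  69  94 150 153 141  65  66  65  66  63  63  62
  64] 331.67 r 76.3 ang 158.8
186 [124 131 136 135 135 135 128 120 151 140 102  66  65  63  64  62  67  66
  61] 330.81 r 80.1 ang 158.1
187 [124 127 136 138 136 132 118 139 152 134  64  61  61  63  64  66  63  66
  63] 330.82 r 82.9 ang 159.0
188 [130 137 137 137 134 135 134 152 154 137  65  67  61  64  65  69  65  66
  66] 330.82 r 85.6 ang 159.8
189 [131 138 138 135 134 140 147 153 144 111  66  72  74  72  67  69  73  64
  93] 330.46 r 88.8 ang 159.9
190 [129 137 138 137 140 137 142 149 133  79  88 139 139 124  75  92 127  91
 135] 333.3 r 88.9 ang 165.6
191 [126 136 137 140 139 139 121  65  63  71  90 139 139 135 139 136 136 135
 132] 335.26 r 90.4 ang 169.6
```

Call:
{"fn": "apply_moves", "kwargs": {"deltas": [[[0.03, -0.005, 0.015, -0.0007, 0, 0, 0], [0.03, 0, 0.017, 0, 0, 0, 0], [0.03, 0, 0.017, 0, 0, 0, 0], [0.03, 0, 0.017, 0, 0, 0, 0], [0.03, 0, 0.017, 0, 0, 0, 0], [0.03, 0, 0.017, 0, 0, 0, 0], [0.03, 0, 0.014, 0, 0, 0, 0], [0.03, 0, 0.012, 0, 0, 0, 0], [0.025, 0, 0, 0, 0, 0, 0], [0.02, 0, 0, 0, 0, 0, 0]]]}}

```text
t: 3.63
tcp_pos: [0.5982, -0.0328, 0.09]
ee_rot: [[0.835, 0.498, 0.234], [-0.263, -0.013, 0.965], [0.483, -0.867, 0.12]]
contact_force: [0.3, 0.3, 0.8]
width: 0.02
```

```bash
python3 - <<'E'
from h import *
p,R=state(); l=local(p)*1000; print("local mm",l,np.hypot(l[0],l[1]),np.degrees(np.arctan2(l[1],l[0])))
show("b")
E
```

```text
t 3.6333 q [-0.064 -0.302 -0.563  0.79   0.019  0.21 ] p [ 0.5982 -0.0328  0.09  ] f [0.3 0.3 0.8] w 0.02
local mm [-74.6111  20.4062 -44.8579] 77.35132412232987 164.70359825563978
```

View pics/b_top.png

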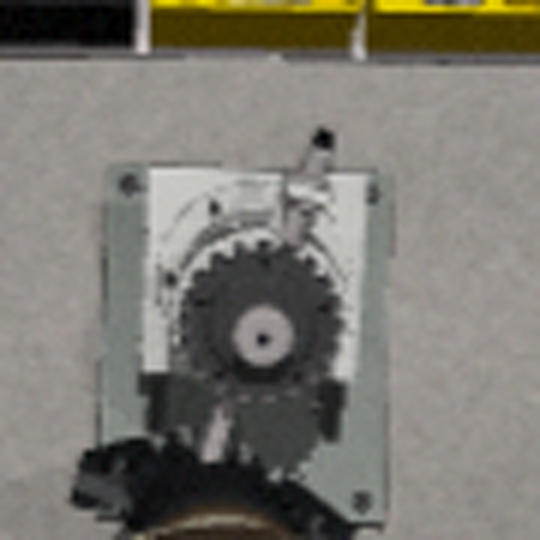

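View pics/b_scene.png

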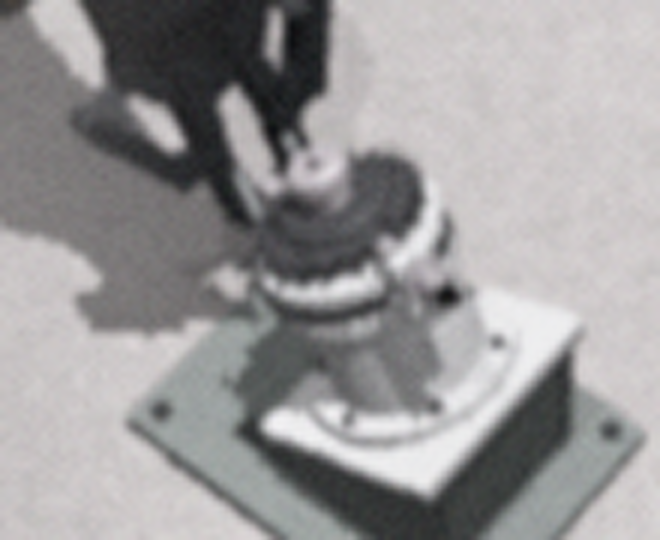

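Call:
{"fn": "apply_moves", "kwargs": {"deltas": [[[0.013, 0, 0, 0, 0, 0, 0], [0.013, 0, 0, 0, 0, 0, 0], [0.013, 0.0001, 0, -0.0034, 0, -0.044, 0], [0.013, 0.0001, 0, -0.0034, 0, -0.044, 0], [0.013, 0.0001, 0, -0.0034, 0, -0.044, 0], [0.013, 0.0001, 0, -0.0034, 0, -0.044, 0], [0.013, 0.0001, 0, -0.0034, 0, -0.044, 0], [0.013, 0.0001, 0, -0.0034, 0, -0.044, 0], [0.013, 0.0001, 0, -0.0034, 0, -0.044, 0], [0.013, 0.0001, 0, -0.0034, 0, -0.044, 0]]]}}

```text
t: 4.57
tcp_pos: [0.5964, -0.0601, 0.0904]
ee_rot: [[0.863, 0.5, -0.07], [0.088, -0.012, 0.996], [0.497, -0.866, -0.054]]
contact_force: [-1.9, 2.6, 2.1]
width: 0.0129
```

```bash
python3 - <<'E'
from h import *
p,R=state(); l=local(p)*1000; print("local mm",l,np.hypot(l[0],l[1]),np.degrees(np.arctan2(l[1],l[0]))); x=F.T@R[:,0]; print("tool ang",np.degrees(np.arctan2(-x[1],-x[0])),F.T@R[:,1])
E
```

```text
t 4.5667 q [-0.124 -0.302 -0.562  0.789  0.05  -0.196] p [ 0.5964 -0.0601  0.0904] f [-1.9  2.6  2.1] w 0.0129
local mm [-75.3129  -6.8918 -43.989 ] 75.62754315123502 -174.7714709954644
tool ang -173.65246102728742 [-0.0003  0.001  -1.    ]
```

Call:
{"fn": "apply_moves", "kwargs": {"deltas": [[[0.013, 0.0001, 0, -0.0036, 0, -0.046, 0], [0.013, 0.0001, 0, -0.0036, 0, -0.046, 0], [0.013, 0.0001, 0, -0.0036, 0, -0.046, 0], [0.013, 0.0001, 0, -0.0036, 0, -0.046, 0], [0.013, 0.0001, 0, -0.0036, 0, -0.046, 0], [0.013, 0.0001, 0, -0.0036, 0, -0.046, 0], [0.013, 0.0001, 0, -0.0036, 0, -0.046, 0], [0.013, 0.0001, 0, -0.0036, 0, -0.046, 0], [0.013, 0.0001, 0, -0.0036, 0, -0.046, 0], [0.013, 0.0001, 0, -0.0036, 0, -0.046, 0]]]}}

```text
t: 5.4
tcp_pos: [0.6058, -0.0941, 0.0962]
ee_rot: [[0.743, 0.499, -0.446], [0.521, -0.012, 0.853], [0.42, -0.866, -0.269]]
contact_force: [-3.5, 2.6, 1.7]
width: 0.0129
```

```bash
python3 - <<'E'
from h import *
p,R=state(); l=local(p)*1000; print("local mm",l,np.hypot(l[0],l[1]),np.degrees(np.arctan2(l[1],l[0]))); x=F.T@R[:,0]; print("tool ang",np.degrees(np.arctan2(-x[1],-x[0])),F.T@R[:,1])
show("c")
E
```

```text
t 5.4 q [-0.193 -0.265 -0.522  0.797  0.084 -0.716] p [ 0.6058 -0.0941  0.0962] f [-3.5  2.6  1.7] w 0.0129
local mm [-63.565  -40.6366 -44.1174] 75.44424269453269 -147.40954081160638
tool ang -147.30033302615522 [-0.0009  0.0007 -1.    ]
```

View pics/c_scene.png

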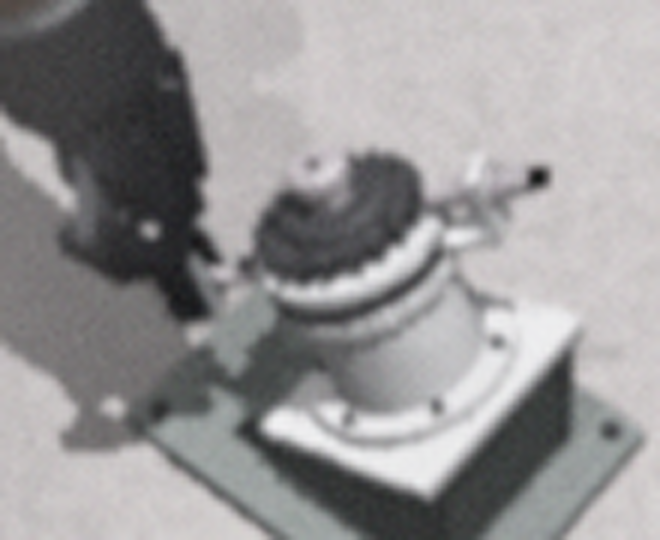

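View pics/c_top.png

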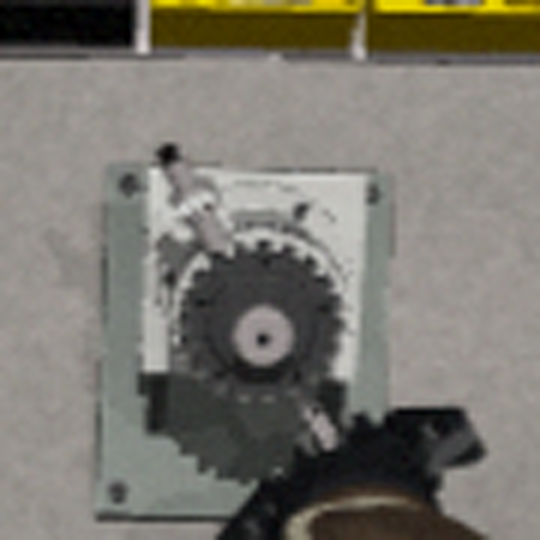

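Call:
{"fn": "apply_moves", "kwargs": {"deltas": [[[0.013, 0, 0, -0.0018, 0, -0.023, 0], [0.013, 0, 0, -0.0018, 0, -0.023, 0], [0.013, 0, 0, -0.0017, 0, -0.023, 0], [0.013, 0, 0, 0, 0, 0, 0], [0.025, 0, 0, 0, 0, 0, 0], [0.025, 0, 0, 0, 0, 0, 0], [0.025, 0, -0.02, 0, 0, 0, 0], [0.025, 0, -0.03, 0, 0, 0, 0], [0.025, 0, -0.03, 0, 0, 0, 0], [0.025, 0, -0.03, 0, 0, 0, 0]]]}}

```text
t: 6.33
tcp_pos: [0.5526, -0.0972, 0.1934]
ee_rot: [[0.712, 0.499, -0.494], [0.576, -0.013, 0.818], [0.401, -0.867, -0.297]]
contact_force: [1.5, 0.3, -0.0]
width: 0.0249
```

```bash
python3 - <<'E'
from h import *
p,R=state(); l=local(p)*1000; print("local mm",l,np.hypot(l[0],l[1]),np.degrees(np.arctan2(l[1],l[0]))); x=F.T@R[:,0]; print("tool ang",np.degrees(np.arctan2(-x[1],-x[0])),F.T@R[:,1])
show("d")
E
```

```text
t 6.3333 q [-0.224 -0.415 -0.443  1.029  0.098 -0.808] p [ 0.5526 -0.0972  0.1934] f [ 1.5  0.3 -0. ] w 0.0249
local mm [-60.9169 -45.1495  66.5561] 75.82445833260745 -143.4554329936352
tool ang -143.54796066759945 [-0.0013 -0.0002 -1.    ]
```

View pics/d_scene.png

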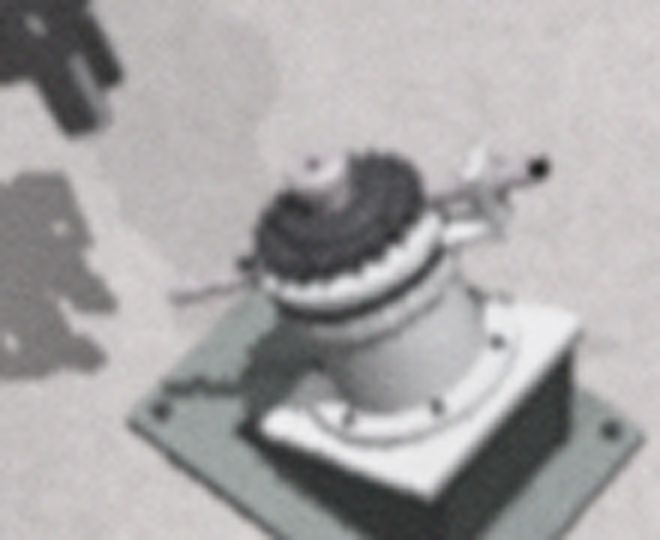

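View pics/d_top.png

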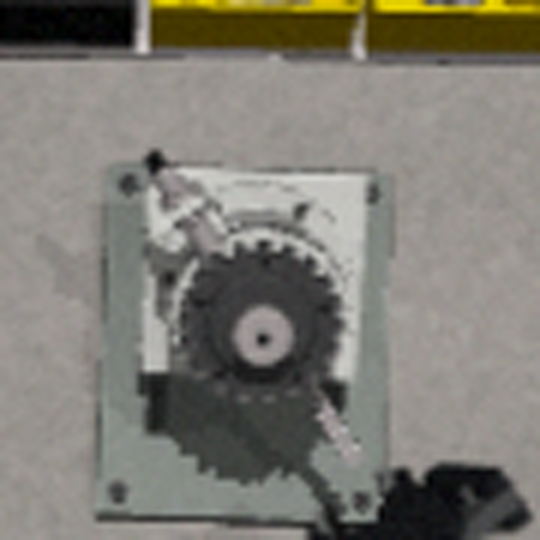

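```bash
python3 - <<'E'
from h import *
def onax(n,px,z):
    o,d=ray(n,px); m=F[:,2]; c=G+z*m; X=o+d*((c-o)@m)/(d@m); L=F.T@(X-G); return round(np.hypot(L[0],L[1])*1000,1),round(np.degrees(np.arctan2(L[1],L[0]))%360,1)
im=cv2.imread("pics/d_top_raw.png").astype(int).mean(2).astype(int); print(im[170:190,346:364])
im=cv2.imread("pics/d_scene_raw.png").astype(int).mean(2).astype(int); print(im[218:234,296:318])
im0=cv2.imread("pics/top0.png").astype(int).mean(2).astype(int); print("top0");print(im0[170:190,346:364])
# lever ends in views
uT=lambda p:uc(p,(300,110),6); uS=lambda p:uc(p,(270,180),6)
for p in ((322,400),(335,422),(352,450)): print("top lever",p,onax("top",uT(p),-.032))
for p in ((245,288),(210,293),(175,298)): print("scene lever",p,onax("scene",uS(p),-.035))
for p in ((240,263),(247,264)): print("scene lug",p,onax("scene",uS(p),-.024))
E
```

```text
[[ 46  33  34  44  48  61  59  63  87 136 188 199 190 158 131 134 136 127]
 [ 31  38  41  48  57  60  61  59  72 138 193 194 187 155 132 136 138 133]
 [ 33  41  53  36  52  66  82  68  88 133 187 186 178 146 134 136 134 134]
 [ 41  57  52  37  58  72  84  62  55  69 109 130 159 143 135 129 134 131]
 [ 60  56  61  67  60  61  81  50  32  36  38  78 132 135 135 132 133 135]
 [ 59  68  89  82  68  64  81  88  44  35  38  83 135 135 130 132 132 132]
 [ 62  62  63  64  63  67  63  86  95  35  42  79 133 132 133 136 134 133]
 [ 64  64  61  64  63  64  80  97 138  66  39  85 132 132 132 134 132 129]
 [ 62  68  62  65  68  58  55 107 155 148  65 113 132 136 133 135 135 127]
 [ 59  63  63  63  62  59  94 163 149 142 116 134 132 134 133 132 136 124]
 [ 64  63  64  60  63  64  63  91 148 153 137 108 133 132 134 133 134 128]
 [ 62  65  65  64  68  63  60  74 137 154 164 176 135 134 135 136 131 127]
 [ 65  64  60  67  65  65  66  67  91 166 151 151 137 134 136 132 136 128]
 [ 64  65  66  62  65  64  80 106  89 115 150 148 142 103 136 134 131 128]
 [ 66  64  65  67  60  66  92 133 132 138 159 153 
[... 3173 characters left out ...]
70  62  62  86 133 135 135 134 135 135 132 135 133 132 132 133 136 127]
 [118  61  72  88 133 132 135 133 135 135 134 132 133 131 134 136 139 128]
 [119  90 131 120  91 138 133 136 135 131 132 131 133 134 134 137 139 125]]
top lever (322, 400) (np.float64(53.5), np.float64(217.8))
top lever (335, 422) (np.float64(66.2), np.float64(216.9))
top lever (352, 450) (np.float64(82.6), np.float64(216.2))
scene lever (245, 288) (np.float64(51.6), np.float64(224.1))
scene lever (210, 293) (np.float64(68.5), np.float64(220.2))
scene lever (175, 298) (np.float64(85.7), np.float64(217.9))
scene lug (240, 263) (np.float64(49.5), np.float64(220.3))
scene lug (247, 264) (np.float64(46.0), np.float64(222.9))
```

```bash
python3 - <<'E'
from h import *
for ph in (-4,0,4):
    a=np.radians(215+ph); v=F@[np.cos(a),np.sin(a),0]; t=F@[-np.sin(a),np.cos(a),0]; n=F[:,2]
    for r in (.06,.075,.088):
        X=G-.035*n+r*v
        print(ph,r,"side S",proj("scene",X+.0045*t),"top face centre T",proj("top",X+.003*n),"edges",proj("top",X+.003*n+.0045*t),proj("top",X+.003*n-.0045*t))
E
```

```text
-4 0.06 side S [307.7435 226.3155] top face centre T [352.3701 179.2781] edges [353.7653 178.5598] [350.9767 179.9956]
-4 0.075 side S [302.6812 227.1941] top face centre T [354.7595 183.6607] edges [356.1512 182.9475] [353.3695 184.3731]
-4 0.088 side S [298.3373 227.9481] top face centre T [356.8169 187.4344] edges [358.2056 186.7256] [355.4298 188.1424]
0 0.06 side S [307.5265 227.351 ] top face centre T [353.6443 178.5672] edges [354.9876 177.7575] [352.3029 179.3757]
0 0.075 side S [302.3661 228.491 ] top face centre T [356.3487 182.7782] edges [357.6893 181.974 ] [355.0099 183.5813]
0 0.088 side S [297.9323 229.4704] top face centre T [358.6779 186.4051] edges [360.0162 185.6057] [357.3415 187.2035]
4 0.06 side S [307.411  228.3648] top face centre T [354.8672 177.7729] edges [356.1522 176.8755] [353.5841 178.669 ]
4 0.075 side S [302.1757 229.7641] top face centre T [357.8747 181.792 ] edges [359.1578 180.9004] [356.5934 182.6823]
4 0.088 side S [297.6718 230.968 ] top face centre T [360.4657 185.2546] edges [361.7472 184.368 ] [359.1861 186.1399]
```

```bash
cat >> h.py <<'E'
def downR(yaw):
    a=np.radians(yaw); x=np.array([np.cos(a),np.sin(a),0]); y=np.array([0,0,-1.]); return np.c_[x,y,np.cross(x,y)]
E
python3 - <<'E'
from h import *
plan(np.array([.5067,-.2701,.10]),downR(33),n=10)
E
```

```text
t 6.4333 q [-0.224 -0.419 -0.439  1.029  0.098 -0.808] p [ 0.5541 -0.0977  0.1988] f [-0.6 -0.1 -0.3] w 0.0252
w [0.3095 0.0334 0.431 ] shift world [-0.0474 -0.1724 -0.0988] shift in tool now [-0.1731  0.0638 -0.0877] in target [-0.1336  0.0988 -0.1188]
0 [-0.0173  0.0064 -0.0088] [0.031  0.0033 0.0431]
1 [-0.017   0.0068 -0.009 ] [0.031  0.0033 0.0431]
2 [-0.0167  0.0073 -0.0093] [0.031  0.0033 0.0431]
3 [-0.0163  0.0077 -0.0096] [0.031  0.0033 0.0431]
4 [-0.0159  0.0081 -0.0099] [0.031  0.0033 0.0431]
5 [-0.0155  0.0085 -0.0102] [0.031  0.0033 0.0431]
6 [-0.0151  0.0088 -0.0105] [0.031  0.0033 0.0431]
7 [-0.0147  0.0091 -0.0109] [0.031  0.0033 0.0431]
8 [-0.0143  0.0094 -0.0112] [0.031  0.0033 0.0431]
9 [-0.0138  0.0097 -0.0115] [0.031  0.0033 0.0431]
```

Call:
{"fn": "apply_moves", "kwargs": {"deltas": [[[0.05, -0.0173, 0.006, -0.0088, 0.031, 0.0033, 0.0431], [0.05, -0.017, 0.0068, -0.009, 0.031, 0.0033, 0.0431], [0.05, -0.0167, 0.0073, -0.0093, 0.031, 0.0033, 0.0431], [0.05, -0.0163, 0.0077, -0.0096, 0.031, 0.0033, 0.0431], [0.05, -0.0159, 0.008, -0.01, 0.031, 0.0033, 0.0431], [0.05, -0.0155, 0.0085, -0.0102, 0.031, 0.0033, 0.0431], [0.05, -0.0151, 0.0088, -0.0105, 0.031, 0.0033, 0.0431], [0.05, -0.0147, 0.009, -0.011, 0.031, 0.0033, 0.0431], [0.05, -0.0143, 0.0094, -0.0112, 0.031, 0.0033, 0.0431], [0.05, -0.0138, 0.0097, -0.0115, 0.031, 0.0033, 0.0431]]]}}

```text
t: 7.27
tcp_pos: [0.5053, -0.2706, 0.0934]
ee_rot: [[0.838, -0.011, -0.545], [0.545, 0.002, 0.838], [-0.008, -1.0, 0.007]]
contact_force: [0.7, -1.1, -0.1]
width: 0.05
```

```bash
python3 - <<'E'
from h import *
plan(np.array([.5067,-.2701,.007]),downR(33),n=1)
show("e",(370,180,90,90),(200,220,110,90))
E
```

```text
t 7.2667 q [-0.49   0.144 -0.027  1.41  -0.003 -1.067] p [ 0.5053 -0.2706  0.0934] f [ 0.7 -1.1 -0.1] w 0.05
w [-0.0074  0.0007 -0.0081] shift world [ 0.0014  0.0005 -0.0864] shift in tool now [ 0.0021  0.0864 -0.0009] in target [ 0.0014  0.0864 -0.0003]
0 [ 0.0021  0.0864 -0.0009] [-0.0074  0.0007 -0.0081]
```

View pics/e_top.png

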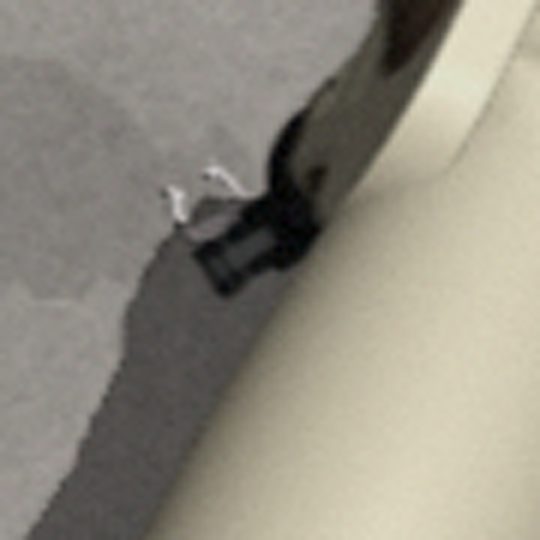

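View pics/e_scene.png

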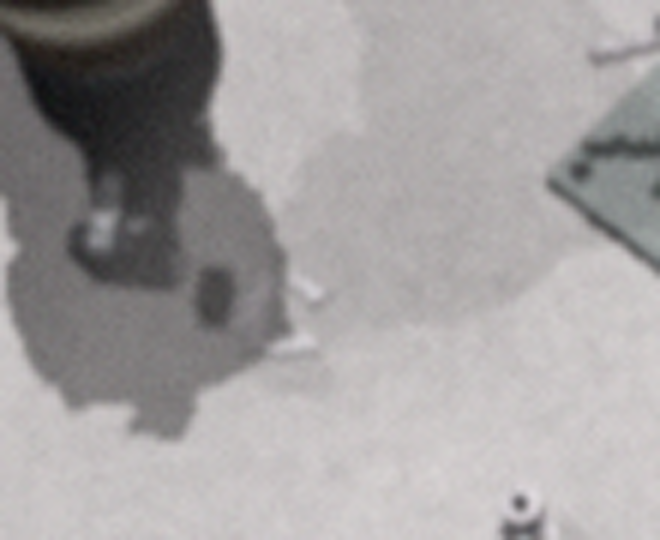

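Call:
{"fn": "apply_moves", "kwargs": {"deltas": [[[0.05, 0.0017, 0.016, -0.0006, -0.0074, 0, -0.008], [0.05, 0, 0.018, 0, 0, 0, 0], [0.05, 0, 0.018, 0, 0, 0, 0], [0.05, 0, 0.016, 0, 0, 0, 0], [0.05, 0, 0.012, 0, 0, 0, 0], [0.05, 0, 0.006, 0, 0, 0, 0], [0.05, 0, 0, 0, 0, 0, 0], [0.03, 0, 0, 0, 0, 0, 0], [0.01, 0, 0, 0, 0, 0, 0], [0.01, 0, 0, 0, 0, 0, 0]]]}}

```text
t: 8.2
tcp_pos: [0.5081, -0.2696, 0.0099]
ee_rot: [[0.838, 0.005, -0.546], [0.546, -0.001, 0.838], [0.003, -1.0, -0.003]]
contact_force: [-0.2, -0.4, -0.9]
width: 0.0185
```

```bash
python3 - <<'E'
from h import *
plan(np.array([.5067,-.2701,.007]),downR(33),n=1)
E
```

```text
t 8.2 q [-0.488  0.17  -0.162  1.234  0.001 -1.066] p [ 0.5081 -0.2696  0.0099] f [-0.2 -0.4 -0.9] w 0.0185
w [0.0034 0.0018 0.0032] shift world [-0.0014 -0.0005 -0.0029] shift in tool now [-0.0014  0.0029  0.0004] in target [-0.0014  0.0029  0.0003]
0 [-0.0014  0.0029  0.0004] [0.0034 0.0018 0.0032]
```

Call:
{"fn": "apply_moves", "kwargs": {"deltas": [[[0.035, 0, 0, 0, 0, 0, 0], [0.035, 0, 0, 0, 0, 0, 0], [0.035, -0.0014, 0.0015, 0, 0, 0, 0], [0.035, 0, 0.0015, 0, 0, 0, 0], [0.02, 0, 0, 0, 0, 0, 0], [0.01, 0, 0, 0, 0, 0, 0], [0.01, 0, 0, 0, 0, 0, 0], [0.01, 0, 0, 0, 0, 0, 0], [0.01, 0, 0, 0, 0, 0, 0], [0.01, 0, 0, 0, 0, 0, 0]]]}}

```text
t: 9.03
tcp_pos: [0.5061, -0.27, 0.0053]
ee_rot: [[0.838, 0.002, -0.546], [0.546, 0.0, 0.838], [0.002, -1.0, -0.001]]
contact_force: [-0.1, 0.1, -0.4]
width: 0.0189
```

```bash
python3 - <<'E'
from h import *
state()
E
```

```text
t 9.0333 q [-0.491  0.171 -0.169  1.228  0.001 -1.068] p [ 0.5061 -0.27    0.0053] f [-0.1  0.1 -0.4] w 0.0189
```

Call:
{"fn": "apply_moves", "kwargs": {"deltas": [[[0.01, 0, -0.005, 0, 0, 0, 0], [0.01, 0, -0.01, 0, 0, 0, 0], [0.01, 0, -0.02, 0, 0, 0, 0], [0.01, 0, -0.03, 0, 0, 0, 0], [0.01, 0, -0.03, 0, 0, 0, 0], [0.01, 0, -0.03, 0, 0, 0, 0], [0.01, 0, -0.03, 0, 0, 0, 0], [0.01, 0, -0.03, 0, 0, 0, 0], [0.01, 0, -0.015, 0, 0, 0, 0], [0.01, 0, 0, 0, 0, 0, 0]]]}}

```text
t: 9.87
tcp_pos: [0.5067, -0.2706, 0.2108]
ee_rot: [[0.838, 0.009, -0.546], [0.546, -0.003, 0.838], [0.006, -1.0, -0.008]]
contact_force: [0.7, -0.3, -0.3]
width: 0.0184
```

```bash
cat >> h.py <<'E'
G=np.array([.640,-.0543,.1655])
OFF=np.array([.0344,.0028,0])
def ins(x,z,y=0): # TCP for bore centre at local (x,y,z)
    R=levR(180); return G+F@np.array([x,y,z])-R@OFF, R
E
python3 - <<'E'
from h import *
P,R=ins(-.06,.03); plan(P,R,n=10)
show("f",(360,170,90,90),(200,200,110,90))
E
```

```text
t 9.8667 q [-0.491  0.13   0.183  1.614  0.001 -1.069] p [ 0.5067 -0.2706  0.2108] f [ 0.7 -0.3 -0.3] w 0.0184
w [-0.1524  0.5912 -0.4998] shift world [ 0.0351  0.2189 -0.0641] shift in tool now [0.1486 0.0637 0.1646] in target [-0.0066  0.0702  0.2197]
0 [0.0149 0.0064 0.0165] [-0.0152  0.0591 -0.05  ]
1 [0.0135 0.0068 0.0174] [-0.0152  0.0591 -0.05  ]
2 [0.0121 0.0072 0.0183] [-0.0152  0.0591 -0.05  ]
3 [0.0107 0.0075 0.0191] [-0.0152  0.0591 -0.05  ]
4 [0.0091 0.0077 0.0198] [-0.0152  0.0591 -0.05  ]
5 [0.0076 0.0078 0.0204] [-0.0152  0.0591 -0.05  ]
6 [0.0059 0.0078 0.0209] [-0.0152  0.0591 -0.05  ]
7 [0.0043 0.0077 0.0213] [-0.0152  0.0591 -0.05  ]
8 [0.0027 0.0076 0.0216] [-0.0152  0.0591 -0.05  ]
9 [0.001  0.0073 0.0219] [-0.0152  0.0591 -0.05  ]
```

View pics/f_scene.png

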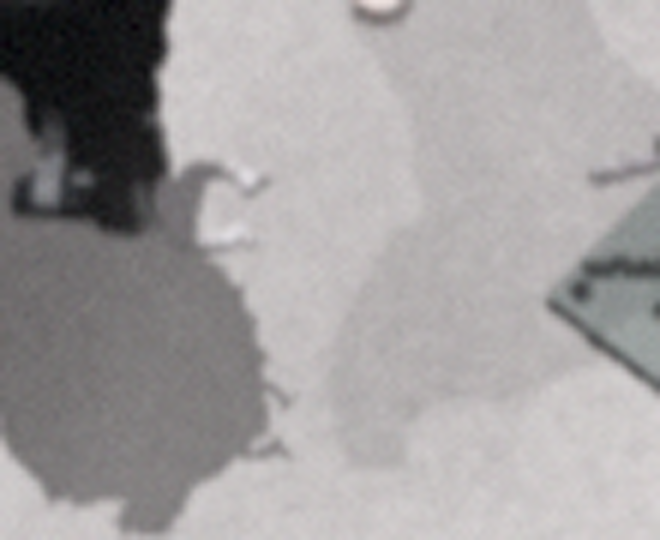

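View pics/f_top.png

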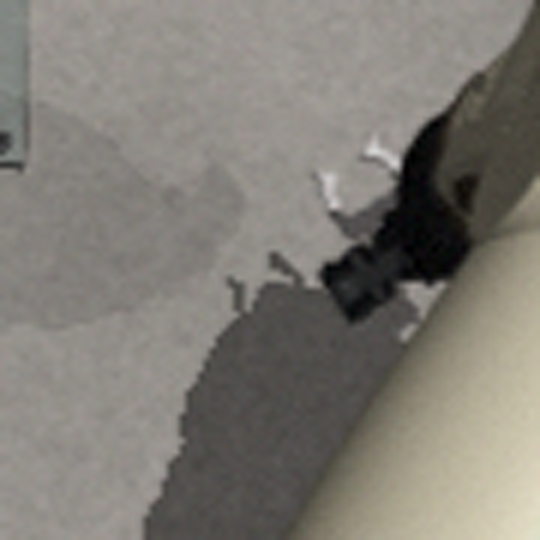

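Call:
{"fn": "apply_moves", "kwargs": {"deltas": [[[0.01, 0.0149, 0.002, 0.0165, -0.0152, 0.0591, -0.05], [0.01, 0.0135, 0.002, 0.0174, -0.0152, 0.0591, -0.05], [0.01, 0.012, 0.002, 0.0183, -0.0152, 0.0591, -0.05], [0.01, 0.0107, 0.003, 0.019, -0.0152, 0.0591, -0.05], [0.01, 0.009, 0.003, 0.0198, -0.0152, 0.0591, -0.05], [0.01, 0.0076, 0.003, 0.0204, -0.0152, 0.0591, -0.05], [0.01, 0.0059, 0.003, 0.021, -0.0152, 0.0591, -0.05], [0.01, 0.0043, 0.003, 0.0213, -0.0152, 0.0591, -0.05], [0.01, 0.0027, 0.003, 0.0216, -0.0152, 0.0591, -0.05], [0.01, 0.001, 0.003, 0.0219, -0.0152, 0.0591, -0.05]]]}}

```text
t: 10.8
tcp_pos: [0.5287, -0.051, 0.1851]
ee_rot: [[0.868, 0.495, 0.029], [-0.028, -0.01, 1.0], [0.495, -0.869, 0.005]]
contact_force: [-0.4, 0.2, -0.8]
width: 0.0186
```

```bash
python3 - <<'E'
from h import *
P,R=ins(-.045,.008); plan(P,R,n=1)
show("g")
E
```

```text
t 10.8 q [-0.124 -0.496 -0.51   1.041  0.051 -0.079] p [ 0.5287 -0.051   0.1851] f [-0.4  0.2 -0.8] w 0.0186
w [-0.0031 -0.0053 -0.0054] shift world [ 0.0371 -0.0014 -0.0499] shift in tool now [ 0.0076  0.0618 -0.0006] in target [ 0.0072  0.0618 -0.0004]
0 [ 0.0076  0.0618 -0.0006] [-0.0031 -0.0053 -0.0054]
```

View pics/g_top.png

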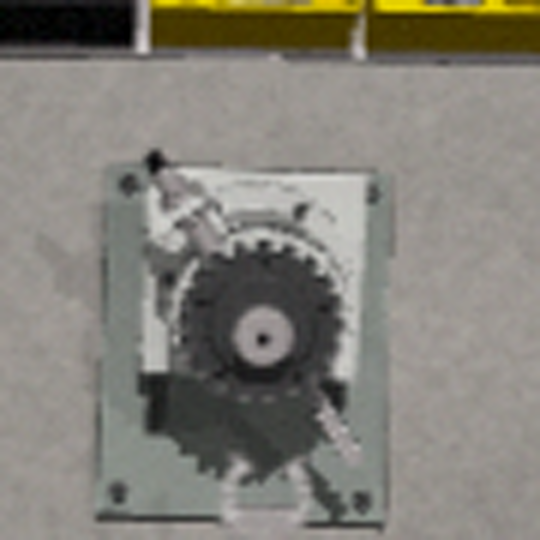

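View pics/g_scene.png

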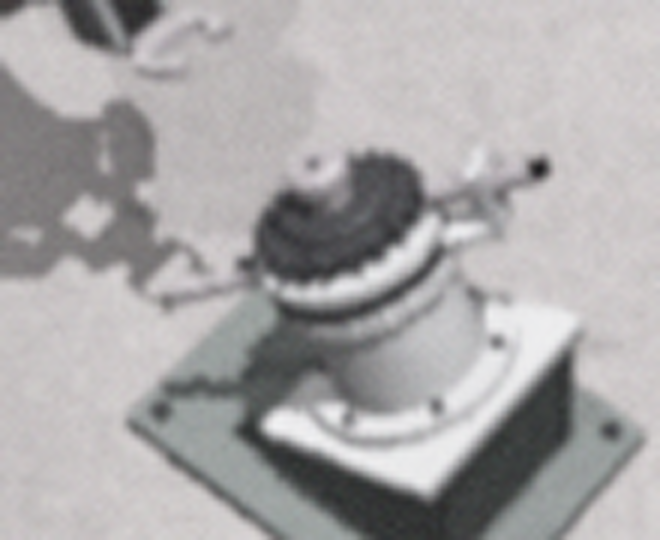

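```bash
python3 - <<'E'
from h import *
p,R=state()
uT=lambda q:uc(q,(300,110),6); uS=lambda q:uc(q,(270,180),6)
for nm,ps,pt in (("+y tip",(226,31),(240,464)),("-y tip",(184,66),(296,464))):
    X,e=tri(uS(ps),uT(pt)); print(nm,X,e,"tool mm",R.T@(X-p)*1000)
# predicted px of tips
for y in (-.0135,.0135):
    X=p+R@np.array([.0504,.0028,y]); a=(proj("top",X)-[300,110]+.5)*6-.5; b=(proj("scene",X)-[270,180]+.5)*6-.5; print(y,a,b)
N=G+.015*F[:,2]; print("nose pred",(proj("top",N)-[300,110]+.5)*6-.5,(proj("scene",N)-[270,180]+.5)*6-.5)
im=cv2.imread("pics/g_top_raw.png").astype(int).mean(2).astype(int); print(im[182:200,334:354])
E
```

```text
t 10.9 q [-0.121 -0.497 -0.513  1.042  0.052 -0.081] p [ 0.5274 -0.0491  0.1837] f [-0.5 -0.5 -0.4] w 0.0191
+y tip [ 0.5702 -0.04    0.2041] 0.007316738401183834 tool mm [47.0359  3.3308 10.308 ]
-y tip [ 0.5696 -0.0652  0.2056] 0.005428338407199326 tool mm [ 47.8891   1.8674 -14.9343]
-0.0135 [288.3626 453.6895] [184.5959  67.8211]
0.0135 [227.0666 451.1804] [227.0998  28.3108]
nose pred [262.4883 336.9963] [311.793  164.5985]
[[ 64  64  65  61  61  53  52  51  54  56  64  66  63  63  64  65  65  65
   69  68]
 [ 63  63  65  64  66  64  62  55  54  54  54  66  65  65  64  64  65  61
   74 105]
 [ 69  68  64  70  62  62  63  53  56  53  54  61  66  67  65  66  71  66
   90 133]
 [ 65  64  64  74  90  90  80  61  55  56  52  53  53  67  65  72  77  91
  135 133]
 [ 64  64  65  74 105 129 109  78  63  55  54  54  56  68  87 116 117 108
  135 137]
 [ 68  69  65  70 100 155 169 123  77  59  54  59  66 101 141 151 103  89
  134 134]
 [ 94 121  66  91 144 172 165 126  85  66  65  81 116 119 169 173 137  77
   88 130]
 [132 118  79 115 158 152 101  74  72  65  89 134 113  94 148 166 154 11
[... 163 characters left out ...]
 170 149
   81  65]
 [139 138 141 149 152 142 133 136 135 132 136 134 136 131 135 144 146 140
   78  63]
 [137 139 147 159 169 149 135 140 138 135 139 138 135 132 133 142 156 154
  122  69]
 [138 140 146 168 162 141 128 129 128 130 129 120 120 122 126 138 172 155
  137 120]
 [136 139 146 172 184 179 163 156 156 157 156 153 162 158 164 167 163 138
  131 135]
 [ 57  62  91 150 177 163 156 152 152 155 154 153 152 155 170 176 153 136
  130 133]
 [153 144 123 135 142 159 153 154 151 151 154 156 152 156 156 146 115  70
   56  54]
 [150 151 152 149 151 154 161 158 156 157 161 151 152 151 154 148 147 147
  146 149]
 [152 151 151 146 140 144 144 149 152 156 155 153 150 146 144 146 148 143
  141 144]]
```

```bash
python3 - <<'E'
from h import *
P,R=ins(-.045,.012); plan(P,R,n=1)
E
```

```text
t 10.9 q [-0.121 -0.497 -0.513  1.042  0.052 -0.081] p [ 0.5274 -0.0491  0.1837] f [-0.5 -0.5 -0.4] w 0.0191
w [-0.005  -0.0016 -0.0078] shift world [ 0.0364 -0.0032 -0.0451] shift in tool now [ 0.0095  0.0572 -0.0025] in target [ 0.0091  0.0573 -0.0023]
0 [ 0.0095  0.0572 -0.0025] [-0.005  -0.0016 -0.0078]
```

Call:
{"fn": "apply_moves", "kwargs": {"deltas": [[[0.01, 0.002, 0.01, -0.0024, -0.005, -0.0016, -0.0078], [0.01, 0.002, 0.01, 0, 0, 0, 0], [0.01, 0.002, 0.01, 0, 0, 0, 0], [0.01, 0.002, 0.01, 0, 0, 0, 0], [0.01, 0.0012, 0.01, 0, 0, 0, 0], [0.01, 0, 0.007, 0, 0, 0, 0], [0.01, 0, 0, 0, 0, 0, 0], [0.01, 0, 0, 0, 0, 0, 0], [0.01, 0, 0, 0, 0, 0, 0], [0.01, 0, 0, 0, 0, 0, 0]]]}}

```text
t: 11.73
tcp_pos: [0.566, -0.0553, 0.1427]
ee_rot: [[0.865, 0.502, 0.027], [-0.023, -0.015, 1.0], [0.502, -0.865, -0.002]]
contact_force: [0.3, -0.2, -0.1]
width: 0.0187
```

```bash
python3 - <<'E'
from h import *
P,R=ins(-.045,.012); plan(P,R,n=1); print(R)
show("h",(315,140,60,60),(280,180,80,60)); p,R=state()
E
python3 - <<'E'
import cv2
for n in("top","scene"):
    a=cv2.imread(f"pics/h_{n}.png"); cv2.imwrite(f"pics/h2_{n}.png",cv2.resize(a,None,fx=1.5,fy=1.5))
E
```

```text
t 11.7333 q [-0.12  -0.404 -0.536  0.915  0.045 -0.081] p [ 0.566  -0.0553  0.1427] f [ 0.3 -0.2 -0.1] w 0.0187
w [0.0019 0.0001 0.0024] shift world [-0.0021  0.003  -0.0041] shift in tool now [-0.0039  0.0024  0.0029] in target [-0.0039  0.0024  0.0029]
0 [-0.0039  0.0024  0.0029] [0.0019 0.0001 0.0024]
[[ 0.8657  0.4998  0.0262]
 [-0.0227 -0.0131  0.9997]
 [ 0.5    -0.866   0.    ]]
t 11.8333 q [-0.12  -0.405 -0.536  0.915  0.045 -0.081] p [ 0.566  -0.0552  0.1427] f [-0.   0.2 -1.1] w 0.0187
```

View pics/h2_top.png

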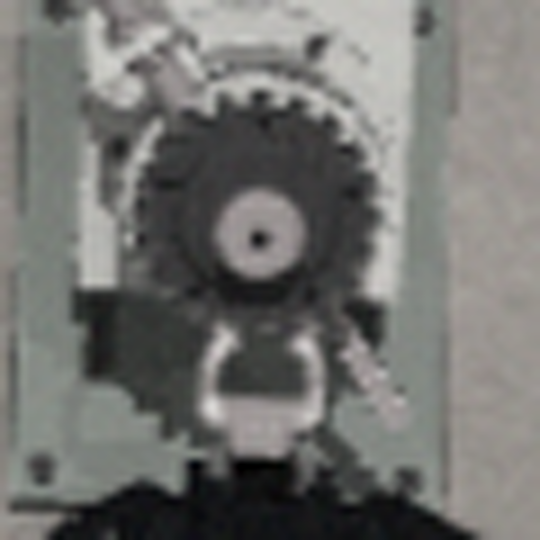

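View pics/h2_scene.png

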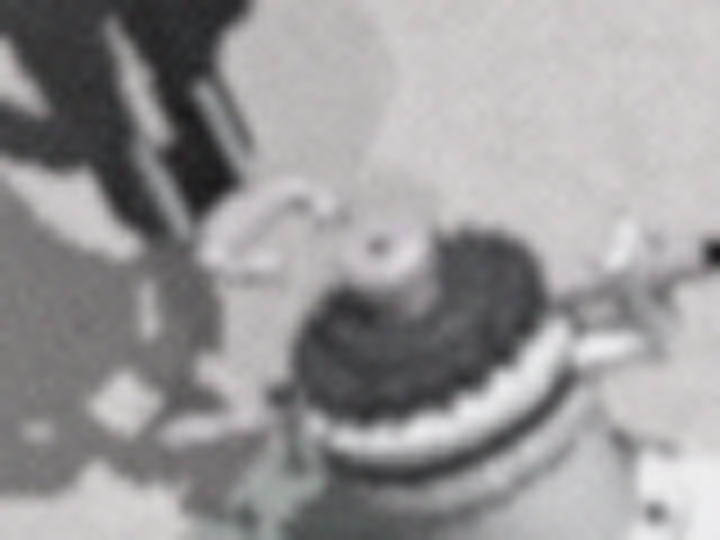

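```bash
python3 - <<'E'
from h import *
f=lambda X,n:(proj(n,X)-np.array([315,140] if n=="top" else [280,180])+.5)*9-.5
for y in (-.0029,0):
    for x in (-.041-.010,-.041,-.041+.016): print(x,y,f(G+F@[x,y,.0144],"top"),f(G+F@[x,y,.0144],"scene"))
p,R=state()
for z in(-.014,.014): print("tips",f(p+R@[.0504,.0028,z],"top"),f(p+R@[.0504,.0028,z],"scene"))
for z in(-.02,.02): print("sides",f(p+R@[.0344,.0028,z],"top"),f(p+R@[.0344,.0028,z],"scene"))
print("nose",f(G+.015*F[:,2],"top"),f(G+.015*F[:,2],"scene"))
E
```

```text
-0.051000000000000004 -0.0029 [258.7301 396.0197] [254.8412 223.6821]
-0.041 -0.0029 [260.6138 364.9287] [277.2091 229.7194]
-0.025 -0.0029 [263.6498 314.8211] [313.6135 239.5452]
-0.051000000000000004 0 [249.3155 395.6347] [261.4422 217.3867]
-0.041 0 [251.1731 364.5419] [283.8283 223.3761]
-0.025 0 [254.1668 314.4317] [320.2615 233.1237]
t 11.8333 q [-0.12  -0.405 -0.536  0.915  0.045 -0.081] p [ 0.566  -0.0552  0.1427] f [-0.   0.2 -1.1] w 0.0187
tips [309.3387 317.0173] [280.9936 270.043 ]
tips [217.759  313.2235] [345.3231 208.1124]
sides [325.6338 367.8884] [230.8759 273.2385]
sides [195.3923 362.5027] [322.3769 185.8424]
nose [258.9824 235.7444] [377.9395 247.1478]
```

Call:
{"fn": "apply_moves", "kwargs": {"deltas": [[[0.01, 0, 0, 0.0015, 0.001, 0, 0.001], [0.01, 0, 0, 0.0014, 0.001, 0, 0.001], [0.01, 0.002, 0.003, 0, 0, 0, 0], [0.01, 0.002, 0.003, 0, 0, 0, 0], [0.01, 0.002, 0.002, 0, 0, 0, 0], [0.01, 0.002, 0.002, 0, 0, 0, 0], [0.01, 0, 0, 0, 0, 0, 0], [0.01, 0, 0, 0, 0, 0, 0], [0.01, 0, 0, 0, 0, 0, 0], [0.01, 0, 0, 0, 0, 0, 0]]]}}

```text
t: 12.67
tcp_pos: [0.5778, -0.0526, 0.1374]
ee_rot: [[0.866, 0.499, 0.026], [-0.023, -0.013, 1.0], [0.5, -0.866, 0.0]]
contact_force: [0.1, -0.8, -0.3]
width: 0.0183
```

```bash
cat >> h.py <<'E'
def bore():
    p,R=state(); b=p+R@OFF; print("bore local mm",local(b)*1000,"tilt err rotvec",Ro.from_matrix(R.T@levR(180)).as_rotvec(),"F local",F.T@bot.observe()["contact_force"])
E
python3 - <<'E'
from h import *
bore()
E
```

```text
t 12.6667 q [-0.112 -0.37  -0.521  0.898  0.043 -0.074] p [ 0.5778 -0.0526  0.1374] f [ 0.1 -0.8 -0.3] w 0.0183
bore local mm [-33.5288   0.0578   3.9422] tilt err rotvec [-0.0002  0.0001 -0.0004] F local [-0.0663 -0.7719 -0.2777]
```

Call:
{"fn": "apply_moves", "kwargs": {"deltas": [[[0.01, 0, 0.0005, 0, 0, 0, 0], [0.01, 0, 0.0005, 0, 0, 0, 0], [0.01, 0, 0.0005, 0, 0, 0, 0], [0.01, 0, 0.0005, 0, 0, 0, 0], [0.01, 0, 0.0005, 0, 0, 0, 0], [0.01, 0, 0.0005, 0, 0, 0, 0], [0.01, 0, 0, 0, 0, 0, 0], [0.01, 0, 0, 0, 0, 0, 0], [0.01, 0, 0, 0, 0, 0, 0], [0.01, 0, 0, 0, 0, 0, 0]]]}}

```text
t: 13.5
tcp_pos: [0.5793, -0.0527, 0.1348]
ee_rot: [[0.866, 0.499, 0.026], [-0.023, -0.013, 1.0], [0.5, -0.866, 0.0]]
contact_force: [-0.2, 0.1, -0.3]
width: 0.0186
```

```bash
python3 - <<'E'
from h import *
bore()
show("i",(315,140,60,60),(280,180,80,60))
bore()
import cv2
for n in("top","scene"):
    a=cv2.imread(f"pics/i_{n}.png"); cv2.imwrite(f"pics/i2_{n}.png",cv2.resize(a,None,fx=1.5,fy=1.5))
E
```

```text
t 13.5 q [-0.112 -0.366 -0.523  0.892  0.043 -0.074] p [ 0.5793 -0.0527  0.1348] f [-0.2  0.1 -0.3] w 0.0186
bore local mm [-33.5203   0.0595   0.8912] tilt err rotvec [-0.0002  0.0001 -0.0005] F local [-0.3491  0.1399 -0.1437]
t 13.6 q [-0.112 -0.366 -0.523  0.892  0.043 -0.074] p [ 0.5794 -0.0527  0.1348] f [-0.2 -0.4 -0.7] w 0.0185
bore local mm [-33.4982   0.063    0.9142] tilt err rotvec [-0.0002  0.0001 -0.0004] F local [-0.552  -0.3644 -0.5471]
```

View pics/i2_top.png

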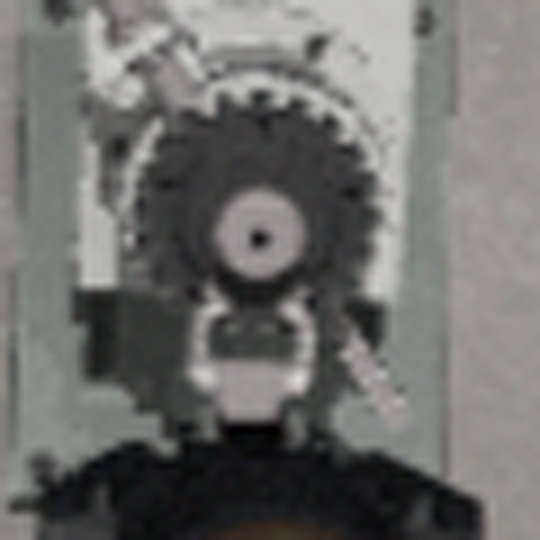

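View pics/i2_scene.png

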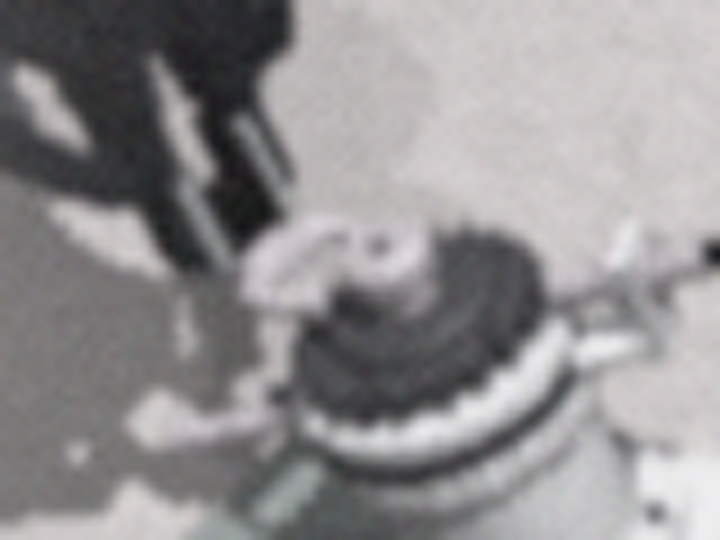

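Call:
{"fn": "apply_moves", "kwargs": {"deltas": [[[0.01, 0, 0.0003, 0, 0, 0, 0], [0.01, 0, 0.0003, 0, 0, 0, 0], [0.01, 0, 0.0003, 0, 0, 0, 0], [0.01, 0, 0.0003, 0, 0, 0, 0], [0.01, 0, 0.0003, 0, 0, 0, 0], [0.01, 0, 0, 0, 0, 0, 0], [0.01, 0, 0, 0, 0, 0, 0], [0.01, 0, 0, 0, 0, 0, 0], [0.01, 0, 0, 0, 0, 0, 0], [0.01, 0, 0, 0, 0, 0, 0]]]}}

```text
t: 14.43
tcp_pos: [0.5801, -0.0526, 0.1335]
ee_rot: [[0.866, 0.5, 0.026], [-0.022, -0.013, 1.0], [0.5, -0.866, 0.0]]
contact_force: [-3.1, 1.4, 0.9]
width: 0.0185
```

```bash
python3 - <<'E'
from h import *
bore()
E
```

```text
t 14.4333 q [-0.111 -0.363 -0.524  0.889  0.043 -0.074] p [ 0.5801 -0.0526  0.1335] f [-3.1  1.4  0.9] w 0.0185
bore local mm [-33.4807   0.0979  -0.5565] tilt err rotvec [-0.0002  0.0002 -0.0004] F local [-2.2421  1.2978  2.2965]
```

Call:
{"fn": "apply_moves", "kwargs": {"deltas": [[[0.01, 0, 0.0002, 0, 0, 0, 0], [0.01, 0, 0.0002, 0, 0, 0, 0], [0.01, 0, 0.0002, 0, 0, 0, 0], [0.01, 0, 0.0002, 0, 0, 0, 0], [0.01, 0, 0.0002, 0, 0, 0, 0], [0.01, 0, 0, 0, 0, 0, 0], [0.01, 0, 0, 0, 0, 0, 0], [0.01, 0, 0, 0, 0, 0, 0], [0.01, 0, 0, 0, 0, 0, 0], [0.01, 0, 0, 0, 0, 0, 0]]]}}

```text
t: 15.27
tcp_pos: [0.5805, -0.0527, 0.1329]
ee_rot: [[0.866, 0.5, 0.026], [-0.023, -0.013, 1.0], [0.5, -0.866, 0.0]]
contact_force: [-7.4, -0.3, 5.5]
width: 0.0184
```

```bash
python3 - <<'E'
from h import *
bore()
E
```

```text
t 15.2667 q [-0.111 -0.362 -0.524  0.887  0.043 -0.074] p [ 0.5805 -0.0527  0.1329] f [-7.4 -0.3  5.5] w 0.0184
bore local mm [-33.4002   0.0652  -1.2777] tilt err rotvec [-0.0002  0.0001 -0.0003] F local [-3.6432 -0.4809  8.4291]
```

Call:
{"fn": "apply_moves", "kwargs": {"deltas": [[[0.01, 0, -0.0012, 0, 0, 0, 0], [0.01, 0, -0.0013, 0, 0, 0, 0], [0.01, 0, 0, 0, 0, 0, 0], [0.01, 0.003, 0, 0, 0, 0, 0], [0.01, 0.003, 0, 0, 0, 0, 0], [0.01, 0.003, 0, 0, 0, 0, 0], [0.01, 0.003, 0, 0, 0, 0, 0], [0.01, 0.003, 0, 0, 0, 0, 0], [0.01, 0, 0, 0, 0, 0, 0], [0.01, 0, 0, 0, 0, 0, 0]]]}}

```text
t: 16.1
tcp_pos: [0.5929, -0.0531, 0.1429]
ee_rot: [[0.865, 0.5, 0.026], [-0.023, -0.013, 1.0], [0.5, -0.866, 0.0]]
contact_force: [-2.0, 0.9, 2.9]
width: 0.0184
```

```bash
python3 - <<'E'
from h import *
bore()
show("j",(315,140,60,60),(280,180,80,60))
import cv2
for n in("top","scene"):
    a=cv2.imread(f"pics/j_{n}.png"); cv2.imwrite(f"pics/j2_{n}.png",cv2.resize(a,None,fx=1.5,fy=1.5))
E
```

```text
t 16.1 q [-0.109 -0.333 -0.484  0.897  0.042 -0.072] p [ 0.5929 -0.0531  0.1429] f [-2.   0.9  2.9] w 0.0184
bore local mm [-17.6758   0.0193   1.2014] tilt err rotvec [-0.0001  0.0001  0.0005] F local [-0.3065  0.8828  3.5531]
```

View pics/j2_top.png

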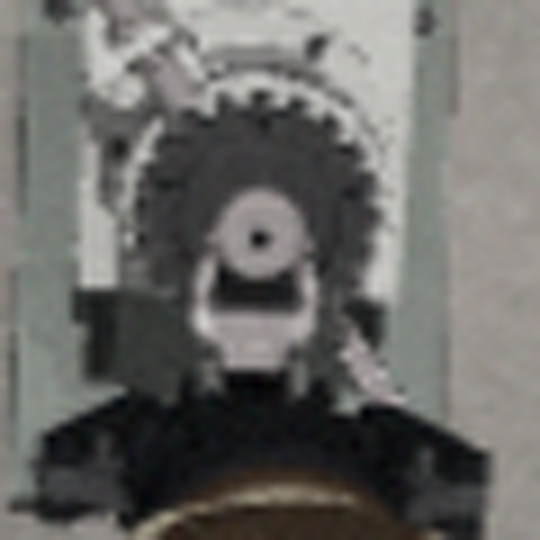

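View pics/j2_scene.png

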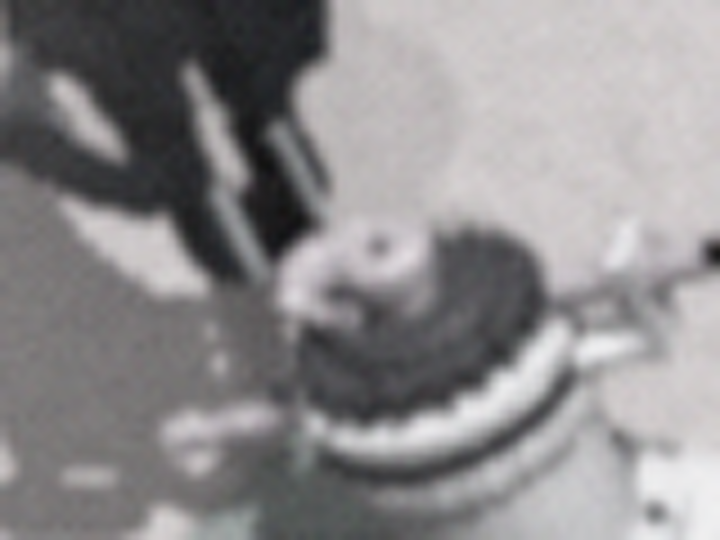

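Call:
{"fn": "apply_moves", "kwargs": {"deltas": [[[0.01, 0, -0.0005, 0, 0, 0, 0], [0.01, 0, -0.0004, 0, 0, 0, 0], [0.01, 0.001, 0, 0, 0, 0, 0], [0.01, 0.001, 0, 0, 0, 0, 0], [0.01, 0.001, 0, 0, 0, 0, 0], [0.01, 0.001, 0, 0, 0, 0, 0], [0.01, 0.001, 0, 0, 0, 0, 0], [0.01, 0.001, 0, 0, 0, 0, 0], [0.01, 0, 0, 0, 0, 0, 0], [0.01, 0, 0, 0, 0, 0, 0]]]}}

```text
t: 17.03
tcp_pos: [0.5956, -0.0529, 0.1446]
ee_rot: [[0.868, 0.496, 0.026], [-0.023, -0.012, 1.0], [0.496, -0.868, 0.0]]
contact_force: [-12.1, 0.2, 2.4]
width: 0.0189
```

```bash
python3 - <<'E'
from h import *
bore(); print(F.T@bot.observe()["wrist_torque"])
E
```

```text
t 17.0333 q [-0.108 -0.322 -0.47   0.905  0.041 -0.071] p [ 0.5956 -0.0529  0.1446] f [-12.1   0.2   2.4] w 0.0189
bore local mm [-14.5488   0.2804   1.1868] tilt err rotvec [-0.0006  0.0001 -0.0044] F local [-9.2537 -0.1406  8.158 ]
[ 0.2185  2.2524 -0.0024]
```

Call:
{"fn": "apply_moves", "kwargs": {"deltas": [[[0.01, -0.001, -0.0004, 0, 0, 0, 0], [0.01, -0.001, -0.0004, 0, 0, 0, 0], [0.01, -0.001, -0.0004, 0, 0, 0, 0], [0.01, 0, 0, 0, 0, 0, 0], [0.01, 0, 0, 0, 0, 0, 0], [0.01, 0, 0, 0, 0, 0, 0], [0.01, 0, 0, 0, 0, 0, 0], [0.01, 0, 0, 0, 0, 0, 0], [0.01, 0, 0, 0, 0, 0, 0], [0.01, 0, 0, 0, 0, 0, 0]]]}}

```text
t: 17.87
tcp_pos: [0.594, -0.0531, 0.1456]
ee_rot: [[0.866, 0.5, 0.026], [-0.023, -0.013, 1.0], [0.5, -0.866, 0.0]]
contact_force: [-0.5, 0.2, -0.5]
width: 0.0185
```

```bash
python3 - <<'E'
from h import *
bore(); print(F.T@bot.observe()["wrist_torque"])
show("k",(315,140,60,60),(280,180,80,60))
import cv2
for n in("top","scene"):
    a=cv2.imread(f"pics/k_{n}.png"); cv2.imwrite(f"pics/k2_{n}.png",cv2.resize(a,None,fx=1.5,fy=1.5))
E
```

```text
t 17.8667 q [-0.109 -0.33  -0.476  0.903  0.041 -0.072] p [ 0.594  -0.0531  0.1456] f [-0.5  0.2 -0.5] w 0.0185
bore local mm [-15.4197   0.0454   3.0188] tilt err rotvec [-0.0001  0.0001 -0.0003] F local [-0.7058  0.1838 -0.1275]
[ 0.0133  0.5233 -0.0367]
```

View pics/k2_top.png

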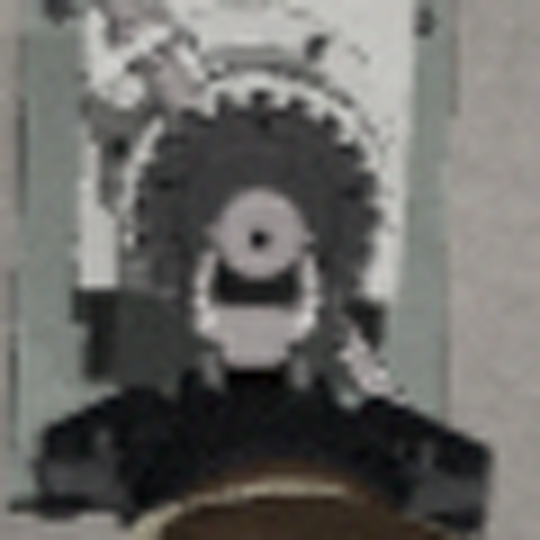

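View pics/k2_scene.png

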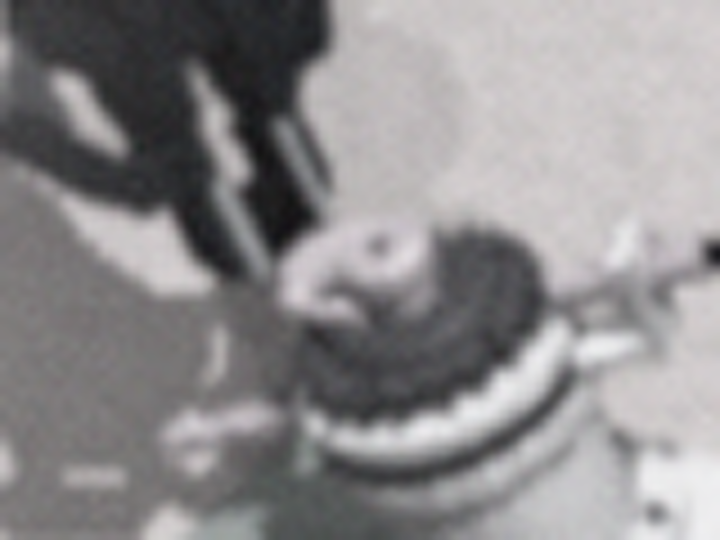

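Call:
{"fn": "apply_moves", "kwargs": {"deltas": [[[0.01, 0.001, 0, 0, 0, 0, 0], [0.01, 0.001, 0, 0, 0, 0, 0], [0.01, 0.001, 0, 0, 0, 0, 0], [0.01, 0.001, 0, 0, 0, 0, 0], [0.01, 0.001, 0, 0, 0, 0, 0], [0.01, 0.001, 0, 0, 0, 0, 0], [0.01, 0, 0, 0, 0, 0, 0], [0.01, 0, 0, 0, 0, 0, 0], [0.01, 0, 0, 0, 0, 0, 0], [0.01, 0, 0, 0, 0, 0, 0]]]}}

```text
t: 18.8
tcp_pos: [0.5963, -0.0529, 0.1454]
ee_rot: [[0.87, 0.493, 0.026], [-0.023, -0.012, 1.0], [0.493, -0.87, 0.001]]
contact_force: [-15.9, 2.0, -1.4]
width: 0.0188
```

```bash
python3 - <<'E'
from h import *
bore(); print(F.T@bot.observe()["wrist_torque"])
E
```

```text
t 18.8 q [-0.108 -0.317 -0.464  0.91   0.041 -0.071] p [ 0.5963 -0.0529  0.1454] f [-15.9   2.   -1.4] w 0.0188
bore local mm [-13.5632   0.2464   1.4006] tilt err rotvec [-0.0006 -0.0002 -0.0081] F local [-14.5034   1.5525   6.7393]
[0.1665 3.4342 0.0282]
```

Call:
{"fn": "apply_moves", "kwargs": {"deltas": [[[0.01, 0, -0.001, 0, 0, 0, 0], [0.01, 0, -0.001, 0, 0, 0, 0], [0.01, 0.001, -0.0005, 0, 0, 0, 0], [0.01, 0.001, 0, 0, 0, 0, 0], [0.01, 0.001, 0, 0, 0, 0, 0], [0.01, 0.001, 0, 0, 0, 0, 0], [0.01, 0, 0, 0, 0, 0, 0], [0.01, 0, 0, 0, 0, 0, 0], [0.01, 0, 0, 0, 0, 0, 0], [0.01, 0, 0, 0, 0, 0, 0]]]}}

```text
t: 19.63
tcp_pos: [0.5997, -0.0531, 0.1504]
ee_rot: [[0.868, 0.495, 0.026], [-0.023, -0.013, 1.0], [0.495, -0.869, 0.0]]
contact_force: [-7.6, 1.2, -6.3]
width: 0.019
```

```bash
python3 - <<'E'
from h import *
bore(); print(F.T@bot.observe()["wrist_torque"])
show("l",(315,140,60,60),(280,180,80,60))
import cv2
for n in("top","scene"):
    a=cv2.imread(f"pics/l_{n}.png"); cv2.imwrite(f"pics/l2_{n}.png",cv2.resize(a,None,fx=1.5,fy=1.5))
E
```

```text
t 19.6333 q [-0.108 -0.312 -0.451  0.914  0.041 -0.071] p [ 0.5997 -0.0531  0.1504] f [-7.6  1.2 -6.3] w 0.019
bore local mm [-8.0424  0.184   4.0925] tilt err rotvec [-0.0005 -0.     -0.0053] F local [-9.6948  0.9544 -1.6313]
[0.1385 2.59   0.0544]
```

View pics/l2_top.png

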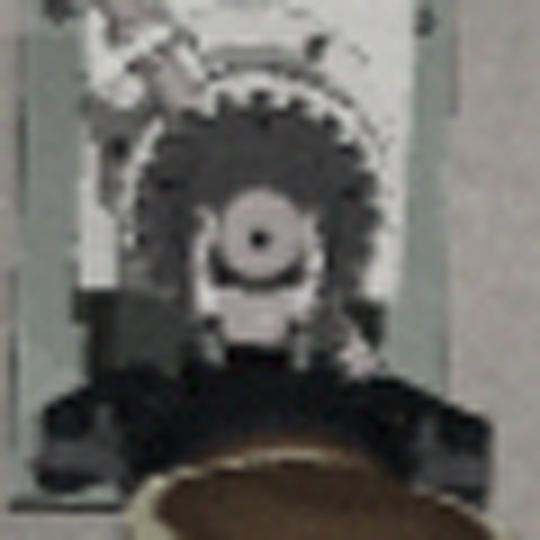

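View pics/l2_scene.png

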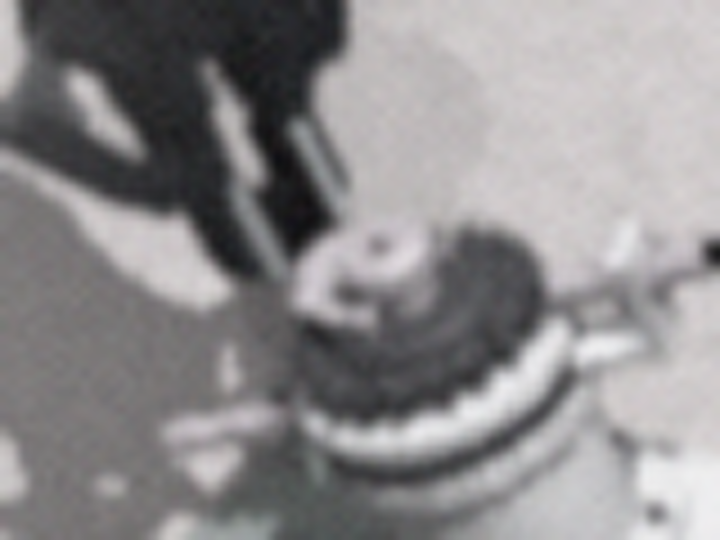

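Call:
{"fn": "apply_moves", "kwargs": {"deltas": [[[0.01, 0.001, 0.0002, 0, 0, 0, 0], [0.01, 0.001, 0.0002, 0, 0, 0, 0], [0.01, 0.001, 0.0002, 0, 0, 0, 0], [0.01, 0.001, 0.0002, 0, 0, 0, 0], [0.01, 0.001, 0, 0, 0, 0, 0], [0.01, 0.001, 0, 0, 0, 0, 0], [0.01, 0, 0, 0, 0, 0, 0], [0.01, 0, 0, 0, 0, 0, 0], [0.01, 0, 0, 0, 0, 0, 0], [0.01, 0, 0, 0, 0, 0, 0]]]}}

```text
t: 20.57
tcp_pos: [0.607, -0.0534, 0.1552]
ee_rot: [[0.866, 0.5, 0.026], [-0.023, -0.013, 1.0], [0.5, -0.866, 0.0]]
contact_force: [-2.6, 0.6, -1.5]
width: 0.0186
```

```bash
python3 - <<'E'
from h import *
bore(); print(F.T@bot.observe()["wrist_torque"])
show("m",(315,140,60,60),(280,180,80,60))
import cv2
for n in("top","scene"):
    a=cv2.imread(f"pics/m_{n}.png"); cv2.imwrite(f"pics/m2_{n}.png",cv2.resize(a,None,fx=1.5,fy=1.5))
E
```

```text
t 20.5667 q [-0.107 -0.299 -0.434  0.913  0.04  -0.07 ] p [ 0.607  -0.0534  0.1552] f [-2.6  0.6 -1.5] w 0.0186
bore local mm [0.6345 0.0229 4.8028] tilt err rotvec [-0.0001  0.0001 -0.0001] F local [-3.0067  0.4855 -0.0478]
[0.195  1.0094 0.0105]
```

View pics/m2_top.png

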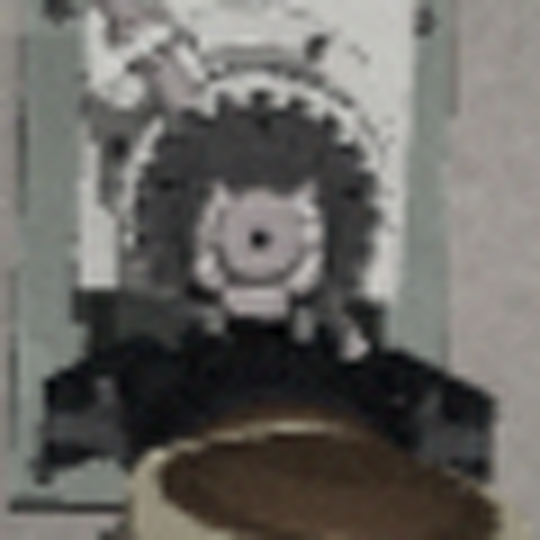

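View pics/m2_scene.png

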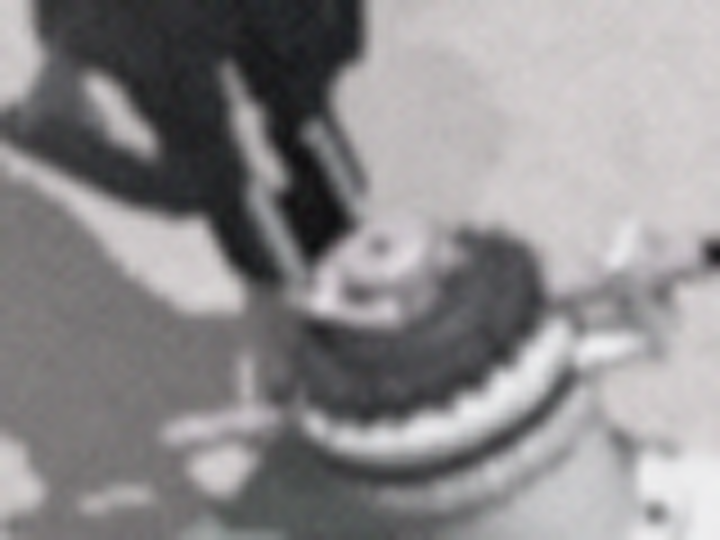

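Call:
{"fn": "apply_moves", "kwargs": {"deltas": [[[0.01, 0.001, 0.0005, 0, 0, 0, 0], [0.01, 0.0005, 0.0005, 0, 0, 0, 0], [0.01, 0, 0.0005, 0, 0, 0, 0], [0.01, 0, 0, 0, 0, 0, 0], [0.01, 0, 0, 0, 0, 0, 0], [0.01, 0, 0, 0, 0, 0, 0], [0.01, 0, 0, 0, 0, 0, 0], [0.01, 0, 0, 0, 0, 0, 0], [0.01, 0, 0, 0, 0, 0, 0], [0.01, 0, 0, 0, 0, 0, 0]]]}}

```text
t: 21.5
tcp_pos: [0.6081, -0.0535, 0.1535]
ee_rot: [[0.867, 0.497, 0.026], [-0.023, -0.013, 1.0], [0.498, -0.867, -0.0]]
contact_force: [-6.9, 0.2, -1.6]
width: 0.0185
```

```bash
python3 - <<'E'
from h import *
bore(); print(F.T@bot.observe()["wrist_torque"])
E
```

```text
t 21.5 q [-0.106 -0.293 -0.432  0.912  0.04  -0.069] p [ 0.6081 -0.0535  0.1535] f [-6.9  0.2 -1.6] w 0.0185
bore local mm [ 0.7522 -0.0813  2.6831] tilt err rotvec [ 0.0001 -0.0001 -0.0028] F local [-6.7756  0.0232  2.0708]
[0.0511 1.7992 0.0075]
```

Call:
{"fn": "apply_moves", "kwargs": {"deltas": [[[0.01, -0.0012, 0, 0, 0, 0, 0], [0.01, 0, 0, 0, 0, 0, 0], [0.04, 0, 0, 0, 0, 0, 0], [0.04, 0, 0, 0, 0, 0, 0], [0.04, 0, 0, 0, 0, 0, 0], [0.04, 0, -0.005, 0, 0, 0, 0], [0.04, 0, -0.015, 0, 0, 0, 0], [0.04, 0, -0.03, 0, 0, 0, 0], [0.04, 0, -0.04, 0, 0, 0, 0], [0.04, 0, -0.04, 0, 0, 0, 0]]]}}

```text
t: 22.33
tcp_pos: [0.5417, -0.0516, 0.2674]
ee_rot: [[0.866, 0.499, 0.026], [-0.023, -0.013, 1.0], [0.499, -0.867, 0.0]]
contact_force: [1.4, -0.5, 1.3]
width: 0.0404
```

```bash
python3 - <<'E'
from h import *
bore()
show("n",(315,140,60,60),(280,180,80,60))
import cv2
for n in("top","scene"):
    a=cv2.imread(f"pics/n_{n}.png"); cv2.imwrite(f"pics/n2_{n}.png",cv2.resize(a,None,fx=1.5,fy=1.5))
E
```

```text
t 22.3333 q [-0.119 -0.442 -0.318  1.174  0.047 -0.081] p [ 0.5417 -0.0516  0.2674] f [ 1.4 -0.5  1.3] w 0.0404
bore local mm [  0.1666   0.1057 134.5745] tilt err rotvec [-0.0003  0.0001 -0.0015] F local [ 1.8577 -0.4972  0.371 ]
```

View pics/n2_top.png

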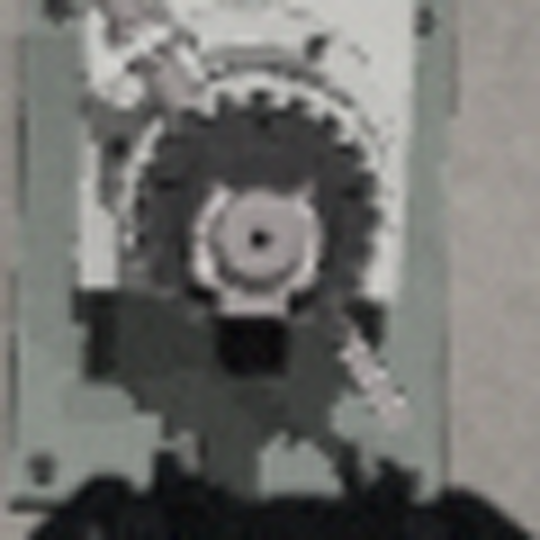

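View pics/n2_scene.png

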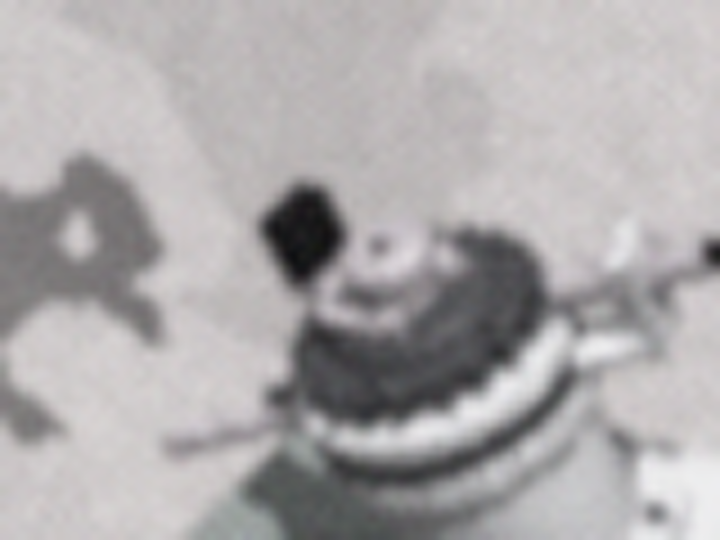

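View pics/n_top_raw.png

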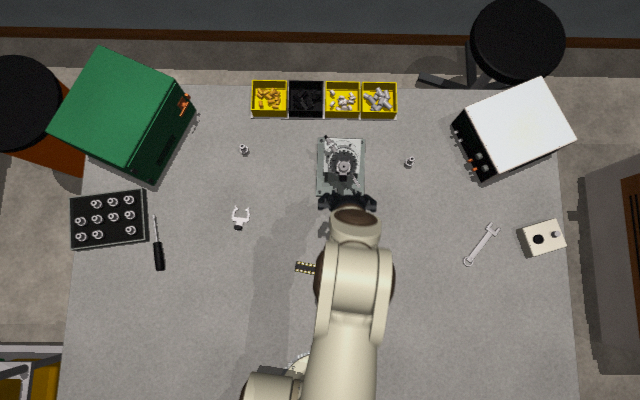

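```bash
python3 - <<'E'
from h import *
for n,(x,y,w,h) in (("top",(335,172,20,14)),("scene",(305,196,18,20))):
    g=cv2.imread(f"pics/n_{n}_raw.png").astype(int).mean(2)[y:y+h,x:x+w]; m=(g<45 if n=="top" else g<60).astype(np.uint8)
    k,l,st,ce=cv2.connectedComponentsWithStats(m); i=1+np.argmax(st[1:,4]); print(n,st[i],ce[i]+[x,y])
    globals()[n]=ce[i]+[x,y]
X,e=tri(scene,top); print("grip local mm",local(X)*1000,e)
for z in (.012,.0135,.015): print("exp",proj("top",G+F@[-.034,0,z]),proj("scene",G+F@[-.034,0,z]))
# clip plate pixels in top: lateral extent & tips
im=cv2.imread("pics/n_top_raw.png").astype(int).mean(2).astype(int); print(im[156:176,334:354])
for y in(-.014,.014): print("tip exp",proj("top",G+F@[.016,y,.001]))
for y in(-.02,.02): print("side exp",proj("top",G+F@[0,y,.001]))
# lever compare before/after clip
a=cv2.imread("pics/d_scene_raw.png").astype(int).mean(2);b=cv2.imread("pics/n_scene_raw.png").astype(int).mean(2)
for c in (300,304): print(c,a[225:234,c].astype(int),b[225:234,c].astype(int))
a=cv2.imread("pics/d_top_raw.png").astype(int).mean(2);b=cv2.imread("pics/n_top_raw.png").astype(int).mean(2)
for r in (180,182,184): print(r,a[r,350:363].astype(int),b[r,350:363].astype(int))
E
```

```text
top [ 3  3  9  7 55] [342.2909 177.9818]
scene [ 5  5  8 10 54] [313.4074 205.5556]
grip local mm [-35.836    0.9956  10.6081] 0.0010092329057286484
exp [342.5734 177.3817] [313.2167 205.5543]
exp [342.5955 177.5371] [312.9893 205.1119]
exp [342.6177 177.6927] [312.7615 204.6689]
[[ 66  59  59  58  67  64  64  61  67  65  65  68  62  59  58  61  63  64
   55  45]
 [ 62  59  56  55  61  65  65  60  61  56  61  60  60  60  58  59  52  60
   64  67]
 [ 62  59  49  57  61  62  60  56  56  59  58  60  58  58  59  61  53  61
   59  62]
 [ 59  50  54  57  64  63  62  58  59  60  62  59  58  53  61  67  61  58
   62  62]
 [ 36  44  56  64  89 108  67  62  68  72  76  64  62  62  79  98  59  56
   57  56]
 [ 55  51  61  61 106 169 138  93 119 136 130 108  88 103 127 107  59  55
   50  35]
 [ 52  52  58  82 157 190 131 144 162 157 160 160 153 151 167  94  59  55
   53  57]
 [ 51  55  65 124 179 135 145 154 153 148 153 152 152 154 176 165  61  57
   48  58]
 [ 51  54  87 147 139 111 152 149 147 146 145 149 149 148 149 156  96  54
   49  61]
 [ 49  53 107 172 122 129 153 151 145 104 123 148 151 
[... 787 characters left out ...]
 78  50]
 [ 55  62  79  69  43  33  38  39  39  42  36  47  70  70  86  84  64  65
   82  88]]
tip exp [348.542 158.999]
tip exp [338.3612 158.5782]
side exp [350.355 164.729]
side exp [335.8757 164.1319]
300 [187 192 192 174 144 149 171 185 188] [204 203 199 176 147 158 187 202 204]
304 [188 189 176 148 152 170 180 187 182] [197 189 174 152 159 186 199 199 200]
180 [ 63  64  63  91 148 153 137 108 133 132 134 133 134] [ 62  64  64  93 149 155 141 104 136 133 135 131 132]
182 [ 65  65  66  67  91 166 151 151 137 134 136 132 136] [ 64  64  66  69  91 166 153 148 138 131 134 135 133]
184 [ 60  66  92 133 132 138 159 153 163 178 136 136 135] [ 67  70  92 136 135 141 159 152 160 179 132 136 135]
```

```bash
python3 - <<'E'
from h import *
state(); print(job.sign_off())
E
```

```text
t 22.4333 q [-0.12  -0.447 -0.311  1.174  0.047 -0.081] p [ 0.5431 -0.0519  0.2753] f [ 0.2 -0.4  0. ] w 0.0403
the job is handed in; nothing more can be done
None
```

I set the ring, snapped the small clip into the groove, and handed the job in at 22.4 s. The sign-off gives no verdict, so the results below are my own measurements.

- **Ring:** I turned it about 50° by its lever, with the fingers loosely either side, until it lined up with the index lug. Both cameras then put it 0 to +1.5° past the lug (limit 4°). Pictures taken after the clip went on show the lever hadn't moved.
- **Clip:** I gripped it by its thumb grip and pushed it up the slope into the groove.
    - **Snap:** the push rose to about 14.5 N and the clip snapped in after about 14 mm of travel. It then held firm: the push went from 3 N to 7 N with only 0.1 mm of movement.
    - **Final position:** after release both views show the clip around the spindle, with its arms closed past the nose.
- **Surroundings:** the gripper was open and about 13 cm clear, with no contact force. In the last top view the larger clip and the loose parts I could see were where they started. The arm hid the spacer and part of the terminal block, but nothing had been near them.

Some checks disagreed:
- **Groove height:** my first estimate along the spindle was probably 1–3 mm too low. The clip touched the hub early, with up to 8 N, so I raised it before pushing home.
- **Clip position:** the camera estimates put the bore about 1–2 mm short of the groove centre, while the arm's own position put it about 0.7 mm past. Both are inside the 4 mm limit.
- **Clip angle:** I only checked this roughly, from the grip's height. It suggests a tilt of about 2° (limit 7°).

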